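Hang the crucible basket to drain behind the drop latch

TASK

Hang the rinsed crucible basket up to drain: swing the stand's arm round so that the basket will hang over the middle of the white dish, and slide the basket's eye onto the arm, past the red drop latch, until the latch has fallen shut behind it. Leave the basket hanging still; keep it upright on the way, and do not shift or knock over the dish or the glassware.

Things in the scene. Friction and masses are not known exactly. Their poses are not given: they have to be found in the camera images.
- basket_grip (a point): centre of the basket's blue handle, a square block 24 x 24 and 44 tall at the top of the basket (its top 188 above the foot). This point is 166 above the foot and 58 straight above the eye's centre. z up; x is the eye's axis (the way the arm passes through it), y lies along the eye plate; the handle's faces are square to x and y.
- basket: the crucible rinsing basket, loose, 250 to 500 g, upright on the bench at the start: round wire cage 90 across, 45 high, a flat stem 14 x 5 rising from its middle to the eye plate and the handle. Origin at the centre of its underside, axes as basket_grip.
- basket_eye (a point): centre of the basket's eye, 108 above its foot: an opening 38 wide (along y), 40 high, in a steel plate 5 thick (along x) and 54 wide, with a bar 10 high under the opening and a roof-shaped top edge that centres itself on the arm. Axes as basket_grip. When the basket hangs, this point lies 13 below the arm's axis.
- drain_pivot (a point): on the rod axis of the drain stand (fixed; marble base 260 x 160 x 20, rod 12 thick, up to 400 above the bench), at the height of the arm's axis, 208. The arm, a level steel bar 12 thick along this frame's -x, swings 1.5 rad to either side of the base's middle line when pushed sideways (2 to 3 N near its end) and stays where left. z up.
- drain_seat (a point): on the arm's axis, 102 from the rod: the middle of the place where the eye hangs. Axes as drain_pivot (-x to the free end, y across the arm). A stop collar 32 across has its outer face 90 from the rod; the latch pin is 150 from the rod.
- drain_tip (a point): rounded free end of the arm, on its axis, 176 from the rod.
- latch (a joint): red drop latch: flap 18 wide, 4 thick, 40 g, hung on a pin in the arm, reaching 46 below the arm's axis. 0 = straight down (shut); swings only inwards (to the rod) and up, to 1.45 rad, and falls shut by itself. The bar under the eye lifts it when pushed inwards; with the eye 8 higher than it hangs, the latch drops behind once the eye's centre is within 105 of the rod.
- dish_centre (a point): centre of the rim of the white drip dish (loose, 150 across, 18 high) on the stand's marble base, about 102 from the rod; rim 38 above the bench. z up.
- flask_blue: Bystander: conical glass flask 145 tall with its blue stopper, 82 wide at the foot; origin at the centre of its underside, z up.
- beaker_tall: Bystander: glass beaker 115 tall, 66 wide; origin at the centre of its underside, z up.
- flask_orange: Bystander: conical glass flask 145 tall with its orange stopper, 82 wide at the foot; origin at the centre of its underside, z up.
- reagent: Bystander: brown reagent bottle 150 tall, 62 wide; origin at the centre of its underside, z up.
- beaker: Bystander: glass beaker 90 tall, 70 wide; origin at the centre of its underside, z up.
- wash_bottle: Bystander: white plastic bottle 140 tall, 70 wide; origin at the centre of its underside, z up.
There are look-alikes about, which are no part of the job. Of the things shaped like the part that bears dish_centre, the white one is meant.

How it is judged (in metres and radians):
At the end, for the whole second after the job is handed in: The basket hangs on the arm by its eye, between collar and latch (eye centre 91-115 mm from the rod, within 12 mm sideways, 8-18 mm below the arm's axis); latch shut (< 0.15 rad); basket upright within 0.2 rad, axis within 30 mm of the dish centre from above, still (< 0.04 m/s) (x of basket_eye in the frame of drain_seat between -0.0125 and 0.0115 m and y of basket_eye in the frame of drain_seat between -0.012 and 0.012 m and z of basket_eye in the frame of drain_seat between -0.018 and -0.008 m and value of joint latch below 0.15 rad and angle between basket_grip's own z axis and vertical below 0.2 rad and horizontal distance between basket_grip and dish_centre below 0.03 m and linear speed of basket below 0.04 m/s); the robot touches nothing.
It fails at once if the basket is tipped more than 0.5 rad from upright (angle between basket_grip's own z axis and vertical above 0.5 rad).
It fails at once if the dish is shifted more than 20 mm (distance of dish_centre from where it was at the start of the episode above 0.02 m).
It fails at once if a flask, beaker or bottle is shifted more than 25 mm (distance of any of flask_blue, beaker_tall, flask_orange, reagent, beaker, wash_bottle from where it was at the start of the episode above 0.025 m).
It fails at once if a flask, beaker or bottle is knocked over (angle between any of flask_blue, beaker_tall, flask_orange, reagent, beaker, wash_bottle's own z axis and vertical above 0.35 rad).
It also fails if it takes over 72 s, if anything falls off the work surface, if the arm or the gripper's body presses on something with over 40 N, if the wrist force passes 120 N, or if a joint passes its speed limit or range.

ROBOT

A 6-joint arm with a two-finger parallel gripper is mounted at the origin on the work surface. World frame = base frame: x ahead of the robot, y to its left, z up, the work surface at z = 0. Lengths are in m, angles in degrees, forces in N, time in s.
With the tool pointing down it reaches from about 0.325 to 0.925 m from the base axis. Payload 3.1 kg.
Tool frame: the origin (TCP) lies midway between the tips of the shut fingers; the grasp point (between the pads) lies 19 mm behind it; z points along the fingers, y is the direction in which the jaws open and shut (so a half turn about z gives the same grasp; the last joint's range is limited). The gripper opens to 85 mm and grips with 20 to 120 N. Pads are 22 mm wide; open, the fingers measure 114 mm over their backs; the gripper's body (76 mm by 85 mm) begins 54 mm behind the grasp point. The pads swing forward as they close: fully open they stand 13 mm farther back than shut.
Start: joints at [-83.377, 12.427, 92.441, -0, 75.132, -6.429], TCP at [0.141, -0.609, 0.231] pointing down, gripper open.
Joint ranges: [-157.48, 157.48], [-44.54, 120.13], [17.64, 146.25], [-64.5, 244.5], [7.68, 150.69], [-147.95, 147.95]. Speed limits (degrees/s): [159.86, 159.86, 180, 180, 180, 180].

INTERFACE

Orientations are given as [roll, pitch, yaw] about the fixed x, y, z axes, in that order (R = Rz(yaw) Ry(pitch) Rx(roll)).
In Python, from station import observe, camera, get_calibration, job_done gives the robot as it stands.
- The arm moves only by the shell command python3 -m jog 'ROWS' [FORCE]. ROWS is JSON, a list of rows, each a list of 7 numbers: the shift along the tool's x, y, z in m, then the turn, a rotation vector about the tool's x, y, z in degrees, then the opening in per cent of the stroke, from 0 (shut) to 100 (fully open). In form: [[tx, ty, tz, rx, ry, rz, grip], ...]. A call has 1 to 12 rows; each row shifts and turns the commanded pose from where the row before left it, along the tool's axes as they then stand; what a row does not reach is not made up. A row lasts 1/10 s, in which the tool goes at most 50 mm and 8.59 degrees, less where a joint would pass 70% of its speed; a pose out of reach is approached as far as the arm can. A call is refused whole if a number of a shift passes 0.05 or a number of a turn 8.59, either way. A call with a gripper value outside its range is refused whole. The fingers move at their own pace and stop on an object; FORCE is the grip in N (left out, the last holds). Time passes only in rows, so rows that do not move let the fingers close. It gives the time, the measured TCP pose, the force and the opening at its end, in the units of the state.
- observe(): the state, without advancing time (a new reading comes with each control period).
- camera(name): name is "scene" or "side" or "wrist"; returns (picture, depth): 400x640x3 uint8, red, green, blue; 400x640 float32, m along the optical axis (not along the pixel's ray), 0 where there is no reading.
- get_calibration(name): a dict with "fx", "fy", "cx", "cy" (pixels), "R" (3x3) and "t" (3): a world point X has camera coordinates R X + t. Camera axes: x right, y down, z forward; pixel columns grow to the right and rows downward; lengths in m; the calibration is good to about 2 mm. The wrist camera is an equidistant fisheye: a pixel r from the principal point sees the ray r / f radians off the axis. A picture is of the moment at which its call begins: read the wrist's pose just before it. get_calibration takes no time and is no camera call; for the wrist camera it gives the pose at the moment of the call.
- job_done(): hands the job in, once; it reports no verdict.
The state is a dict: "t": time; "joint_pos": joint angles; "joint_velocities": joint speeds; "tau": joint torques, N m; "tool_pos": TCP position; "tool_rot": TCP orientation; "contact_force": force on the tool from outside, world axes, zero at the start; "torque": the same for the moment, N m; "gripper_width": opening from 0.0 (shut) to 1.0 (fully open).
Only numpy, scipy, OpenCV 4.12 (cv2) and the standard library are available. Lean on these libraries where they do the work, as an engineer would, in place of code of your own. Each camera call takes 0.05 s, during which the arm holds its last target.

## Working session

There is one attempt and no reset: what is moved stays moved. The work goes in short steps, Python scripts to look and compute and a shell command to move; the robot and the scene stay as the last step left them, time stands still between calls to the robot, and variables do not carry over. Pictures are saved under pics/ and viewed, and the job is handed in when it is done.

```bash
ls; mkdir -p pics
python3 - <<'E'
from station import *
import cv2,numpy as np
s=observe();print(s)
for n in ['scene','side','wrist']:
    c=get_calibration(n);print(n,c)
    p,d=camera(n);cv2.imwrite(f'pics/{n}0.png',p[:,:,::-1]);np.savez(f'pics/{n}0.npz',p=p,d=d,**c)
E
```

```text
pics
{'t': 0.0, 'joint_pos': array([-8.33744703e+01,  1.24783601e+01,  9.25299109e+01, -4.56105442e-04,
        7.51315537e+01, -6.42880242e+00]), 'joint_velocities': array([ 0.1066598 , -0.00302632, -0.04789976, -0.00259328, -0.07177928,
        0.0024095 ]), 'tau': array([-1.02941405e-03, -3.96842587e+01, -3.03851151e+01, -3.63495283e-04,
        9.70497000e-03, -4.71945469e-06]), 'tool_pos': array([ 0.14109298, -0.60801845,  0.22993787]), 'tool_rot': array([-1.79861005e+02, -1.52181639e-02,  1.30544313e+01]), 'contact_force': array([-0.56026361,  0.37469557, -0.16285946]), 'torque': array([-0.01958725,  0.00358765,  0.03408393]), 'gripper_width': 1.0009307901152686}
scene {'fx': 478.9951742870897, 'fy': 478.9951742870897, 'cx': 313.40944890465585, 'cy': 190.61636131600451, 'R': array([[-0.32903884,  0.94431324,  0.00243983],
       [ 0.49807585,  0.1757447 , -0.84913735],
       [-0.80228043, -0.27818395, -0.52816645]]), 't': array([ 0.10437924, -0.12693024,  2.07180771])}
side {'fx': 365.04158289187626, 'fy': 365.04158289187626, 'cx': 315.03960809867624, 'cy': 193.0415488341531, 'R': array([[-0.86457821, -0.5024119 , -0.00931733],
       [-0.23686419,  0.42382169, -0.87422568],
       [ 0.44317027, -0.75362953, -0.48543038]]), 't': array([0.49106091, 0.21240494, 1.14011439])}
wrist {'fx': 309.70691628693146, 'fy': 309.70691628693146, 'cx': 320.8961696688464, 'cy': 203.12055404238768, 'R': array([[ 0.22555737, -0.9742288 , -0.0014547 ],
       [-0.93108929, -0.21600847,  0.29396101],
       [-0.28669951, -0.06495061, -0.95581631]]), 't': array([-0.62331462, -0.03776218,  0.37907183])}
```

View pics/scene0.png

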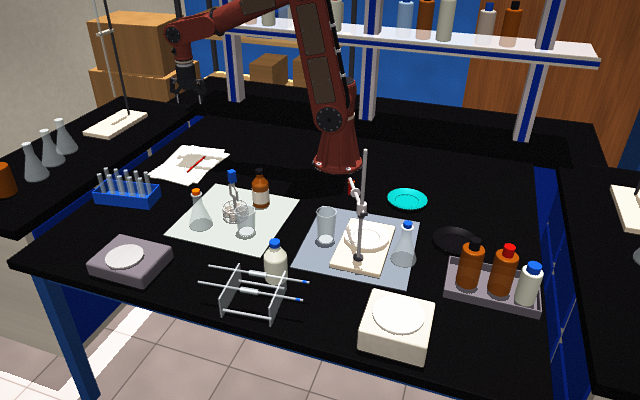

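View pics/side0.png

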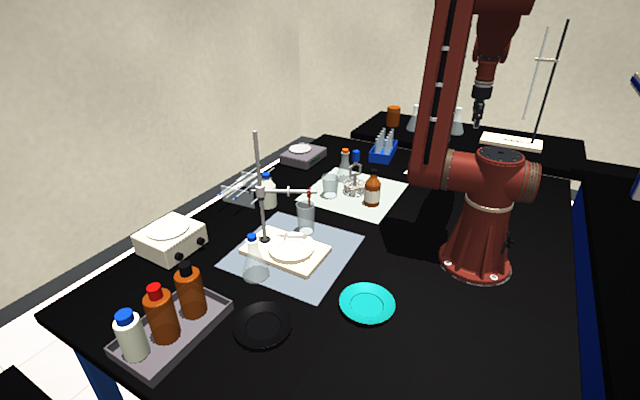

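View pics/wrist0.png

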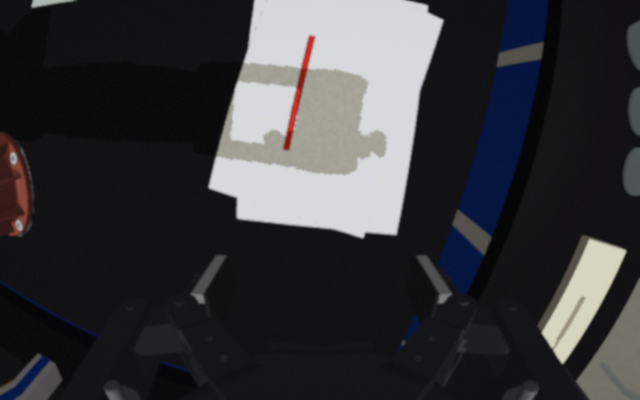

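```bash
cat > h.py <<'E'
import numpy as np,cv2
from station import *
def load(n): return np.load(f'pics/{n}.npz')
def grab(n,tag):
    c=get_calibration(n); p,d=camera(n); np.savez(f'pics/{tag}.npz',p=p,d=d,**c); return load(tag)
def crop(z,u0,v0,u1,v1,f,name):
    im=cv2.resize(z['p'][v0:v1,u0:u1,::-1],None,fx=f,fy=f,interpolation=cv2.INTER_CUBIC); cv2.imwrite(f'pics/{name}.png',im)
def px(z,u,v,d=None):
    d=z['d'][v,u] if d is None else d
    pc=np.array([(u-z['cx'])/z['fx']*d,(v-z['cy'])/z['fy']*d,d]); return z['R'].T@(pc-z['t'])
def cloud(z):
    v,u=np.mgrid[0:400,0:640]; d=z['d']
    pc=np.stack([(u-z['cx'])/z['fx']*d,(v-z['cy'])/z['fy']*d,d],-1); return (pc-z['t'])@z['R']
def atz(z,u,v,h):
    r=z['R'].T@np.array([(u-z['cx'])/z['fx'],(v-z['cy'])/z['fy'],1]); o=-z['R'].T@z['t']; return o+r*(h-o[2])/r[2]
def proj(z,X):
    c=z['R']@np.asarray(X)+z['t']; return c[0]/c[2]*z['fx']+z['cx'],c[1]/c[2]*z['fy']+z['cy']
E
python3 - <<'E'
from h import *
a=load('scene0');b=load('side0')
crop(a,160,140,440,300,2.8,'c1');crop(b,210,120,410,300,3.3,'c2')
for n,z in (('a',a),('b',b)):
    C=cloud(z);p=z['p'].astype(int);ok=z['d']>0
    inr=ok&(C[...,0]>.3)&(C[...,0]<.95)&(abs(C[...,1])<.6)
    bl=inr&(p[...,2]>p[...,0]+60)&(p[...,2]>p[...,1]+40)&(C[...,2]>.1)
    rd=inr&(p[...,0]>p[...,1]+70)&(p[...,1]<60)&(p[...,2]<60)&(C[...,2]>.08)
    for nm,m in (('blue',bl),('red',rd)):
        k,l,st,ce=cv2.connectedComponentsWithStats(m.astype(np.uint8))
        for i in range(1,k):
            if st[i,4]>5: print(n,nm,ce[i].round(),st[i,4],np.median(C[l==i],0).round(3),C[l==i].max(0).round(3),C[l==i].min(0).round(3))
    # dish: white at height .02-.045
    m=inr&(C[...,2]>.15)&(C[...,2]<.45)
    k,l,st,ce=cv2.connectedComponentsWithStats(m.astype(np.uint8))
    for i in range(1,k):
        if st[i,4]>5: print(n,'tall',ce[i].round(),st[i,:].tolist(),np.median(C[l==i],0).round(3))
E
```

```text
a blue [232. 176.] 112 [ 0.523 -0.222  0.172] [ 0.534 -0.21   0.191] [ 0.5   -0.243  0.144]
a blue [407. 224.] 63 [0.562 0.383 0.141] [0.573 0.396 0.147] [0.544 0.37  0.127]
a blue [274. 243.] 98 [0.774 0.039 0.137] [0.786 0.054 0.142] [0.753 0.021 0.122]
a red [349. 189.] 24 [0.488 0.179 0.181] [0.496 0.183 0.201] [0.483 0.175 0.16 ]
a red [196. 193.] 12 [ 0.613 -0.309  0.135] [ 0.621 -0.302  0.143] [ 0.607 -0.323  0.131]
a tall [360. 191.] [348, 149, 20, 76, 598] [0.622 0.25  0.218]
a tall [232. 175.] [227, 169, 10, 13, 104] [ 0.522 -0.222  0.174]
a tall [258. 169.] [255, 168, 6, 3, 8] [ 0.419 -0.175  0.151]
a tall [475. 241.] [470, 237, 12, 11, 96] [0.609 0.58  0.162]
b blue [356. 156.] 79 [ 0.505 -0.22   0.168] [ 0.525 -0.21   0.189] [ 0.493 -0.24   0.146]
b blue [266. 175.] 42 [0.757 0.045 0.137] [0.775 0.055 0.14 ] [0.744 0.025 0.126]
b blue [251. 237.] 62 [0.547 0.388 0.143] [0.562 0.397 0.145] [0.536 0.369 0.131]
b red [309. 195.] 7 [0.477 0.192 0.199] [0.481 0.195 0.204] [0.474 0.189 0.192]
b tall [272. 181.] [249, 131, 69, 77, 657] [0.607 0.253 0.212]
b tall [356. 155.] [353, 150, 8, 11, 73] [ 0.504 -0.22   0.172]
b tall [185. 266.] [178, 261, 14, 12, 134] [0.593 0.583 0.163]
```

View pics/c1.png

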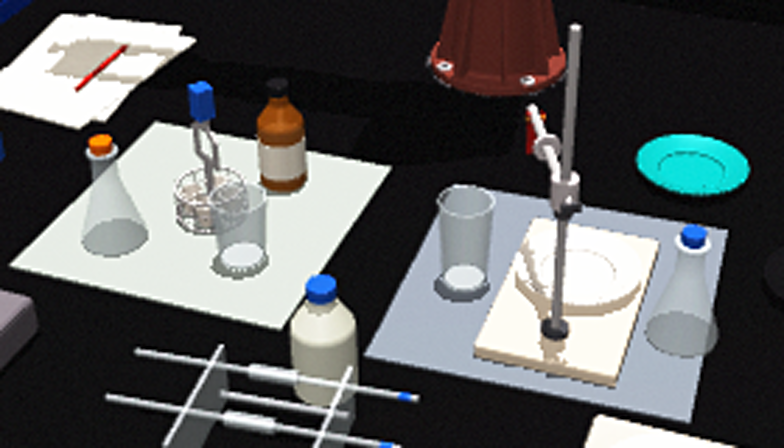

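View pics/c2.png

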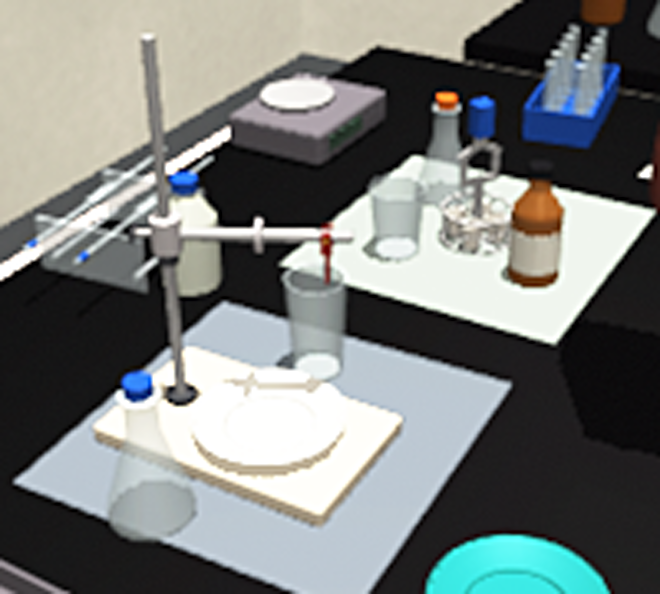

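Run:
```python
from h import *
a=load('scene0');b=load('side0')
def cam(z): return -z['R'].T@z['t']
def ray(z,u,v):
    r=z['R'].T@np.array([(u-z['cx'])/z['fx'],(v-z['cy'])/z['fy'],1]);return r/np.linalg.norm(r)
def tri(pa,pb):
    o1,o2=cam(a),cam(b);r1,r2=ray(a,*pa),ray(b,*pb)
    s=np.linalg.lstsq(np.stack([r1,-r2],1),o2-o1,rcond=None)[0]
    x,y=o1+s[0]*r1,o2+s[1]*r2;return (x+y)/2,np.linalg.norm(x-y)
print('cams',cam(a),cam(b))
for n,z in (('a',a),('b',b)):
    C=cloud(z);p=z['p'].astype(int)
    o=cam(z)
    rod=(abs(C[...,0]-.61)<.04)&(abs(C[...,1]-.255)<.04)&(C[...,2]>.24)&(C[...,2]<.42)
    P=C[rod]; m=np.median(P,0); d=m-o; d[2]=0; d/=np.linalg.norm(d); print(n,'rod',m, m+d*.0055, rod.sum(),P[:,2].max())
    h=(abs(C[...,0]-.512)<.04)&(abs(C[...,1]+.225)<.04)&(C[...,2]>.148)&(C[...,2]<.2)
    P=C[h]; print('handle top pts',P[P[:,2]>.185].mean(0),P.min(0),P.max(0),h.sum())
    print(P[np.argsort(P[:,1])][::6].round(3).tolist())
    arm=(C[...,2]>.195)&(C[...,2]<.235)&(C[...,0]<.595)&(C[...,0]>.42)&(C[...,1]<.3)&(C[...,1]>.1)
    P=C[arm];print('arm',arm.sum(),P[np.argsort(P[:,0])][::5].round(3).tolist())
```

```text
cams [1.75973649 0.50008426 0.98622345] [-0.03039311  1.01591689  0.74371138]
a rod [0.62296908 0.25338706 0.32572866] [0.61759419 0.25222062 0.32572866] 215 0.39799479464798637
handle top pts [ 0.51799386 -0.2251501   0.1874168 ] [ 0.50044449 -0.24445352  0.14800349] [ 0.53418556 -0.20967318  0.19079382] 107
[[0.515, -0.244, 0.169], [0.52, -0.238, 0.169], [0.526, -0.235, 0.165], [0.525, -0.233, 0.157], [0.525, -0.231, 0.177], [0.505, -0.229, 0.186], [0.53, -0.226, 0.157], [0.513, -0.225, 0.183], [0.509, -0.223, 0.185], [0.525, -0.222, 0.183], [0.528, -0.22, 0.189], [0.526, -0.219, 0.176], [0.52, -0.218, 0.177], [0.525, -0.217, 0.16], [0.522, -0.216, 0.151], [0.506, -0.215, 0.162], [0.525, -0.214, 0.156], [0.52, -0.212, 0.166]]
arm 154 [[0.466, 0.176, 0.212], [0.472, 0.171, 0.207], [0.479, 0.183, 0.213], [0.484, 0.175, 0.195], [0.487, 0.185, 0.214], [0.49, 0.18, 0.196], [0.492, 0.18, 0.205], [0.497, 0.191, 0.21], [0.501, 0.185, 0.215], [0.51, 0.201, 0.212], [0.514, 0.199, 0.21], [0.522, 0.201, 0.212], [0.536, 0.227, 0.21], [0.539, 0.224, 0.208], [0.54, 0.212, 0.22], [0.541, 0.221, 0.
[... 1207 characters left out ...]
214], [0.495, 0.2, 0.21], [0.498, 0.195, 0.21], [0.502, 0.201, 0.205], [0.506, 0.2, 0.21], [0.509, 0.207, 0.212], [0.512, 0.208, 0.209], [0.517, 0.207, 0.203], [0.52, 0.207, 0.206], [0.522, 0.208, 0.206], [0.525, 0.209, 0.209], [0.528, 0.222, 0.211], [0.529, 0.215, 0.208], [0.53, 0.214, 0.203], [0.53, 0.218, 0.215], [0.532, 0.21, 0.211], [0.534, 0.212, 0.222], [0.54, 0.199, 0.207], [0.541, 0.218, 0.213], [0.545, 0.218, 0.211], [0.55, 0.222, 0.212], [0.553, 0.224, 0.202], [0.556, 0.228, 0.213], [0.56, 0.23, 0.206], [0.564, 0.229, 0.201], [0.566, 0.231, 0.202], [0.571, 0.234, 0.209], [0.576, 0.237, 0.212], [0.58, 0.242, 0.21], [0.584, 0.237, 0.21], [0.586, 0.234, 0.212], [0.591, 0.247, 0.213]]
```

Run:
```python
from h import *
from scipy.optimize import least_squares
a=load('scene0');b=load('side0')
for n,z in (('a',a),('b',b)):
    C=cloud(z);p=z['p'].astype(int)
    near=(abs(C[...,0]-.55)<.2)&(abs(C[...,1]-.28)<.2)
    m=near&(C[...,2]>.0305)&(C[...,2]<.046)&(p.min(-1)>120)
    P=C[m];print(n,'rim pts',len(P),np.median(P,0),P.min(0),P.max(0))
    f=lambda q:np.maximum(-9,np.hypot(P[:,0]-q[0],P[:,1]-q[1])-.072)
    r=least_squares(f,[.55,.3],loss='soft_l1',f_scale=.003);print(r.x,np.median(abs(r.fun)))
    m=near&(C[...,2]>.0145)&(C[...,2]<.026)&(p.min(-1)>120)
    Q=C[m][:,:2].astype(np.float32); print('base',len(Q),cv2.minAreaRect(Q))
    # handle yaw
for X in [(.616,.2515,.4),(.616,.2515,.208),(.455,.177,.208)]:
    print(X,proj(a,X),proj(b,X))
cv2.imwrite('pics/h.png',np.hstack([cv2.resize(z['p'][v-25:v+60,u-40:u+40,::-1],None,fx=5,fy=5,interpolation=cv2.INTER_CUBIC) for z,u,v in((a,232,176),(b,356,156))]))
cv2.imwrite('pics/d.png',np.hstack([cv2.resize(z['p'][v-45:v+45,u-55:u+55,::-1],None,fx=3.6,fy=3.6,interpolation=cv2.INTER_CUBIC) for z,u,v in((a,365,235),(b,285,245))]))
```

```text
a rim pts 541 [0.53713049 0.26829694 0.03463244] [0.43613042 0.09338106 0.03051124] [0.61970684 0.41336861 0.0457905 ]
[0.52208635 0.25455377] 0.011441323881420752
base 1737 ((0.5454641580581665, 0.24557176232337952), (0.2999509274959564, 0.26944586634635925), 27.63256072998047)
b rim pts 583 [0.52708058 0.25432358 0.03452955] [0.43438812 0.11057344 0.0305004 ] [0.61652526 0.41706362 0.04595611]
[0.50879069 0.25684891] 0.009849399848267257
base 1704 ((0.5328790545463562, 0.2522868514060974), (0.2953872084617615, 0.2717446982860565), 35.88615798950195)
(0.616, 0.2515, 0.4) (np.float64(365.19772994534105), np.float64(147.9143107522928)) (np.float64(254.18637695002718), np.float64(130.415328052686))
(0.616, 0.2515, 0.208) (np.float64(361.28000063436815), np.float64(206.8813452751166)) (np.float64(259.8203643997934), np.float64(190.1958804548823))
(0.455, 0.177, 0.208) (np.float64(351.2659559024128), np.float64(176.43551485770536)) (np.float64(317.28541879341185), np.float64(192.3193840055442))
```

View pics/h.png

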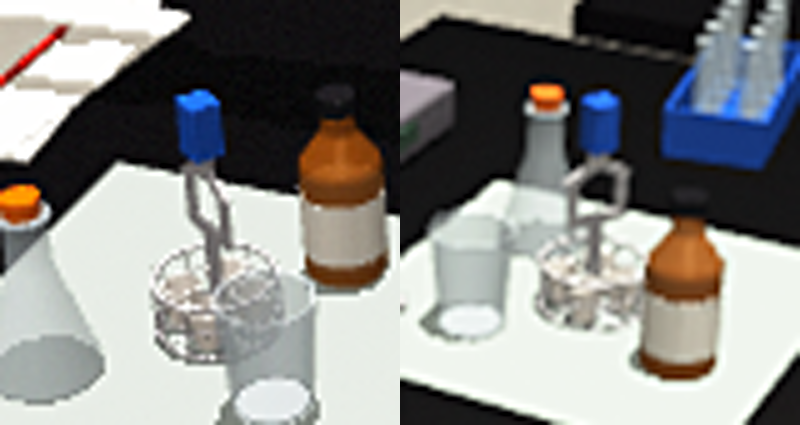

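View pics/d.png

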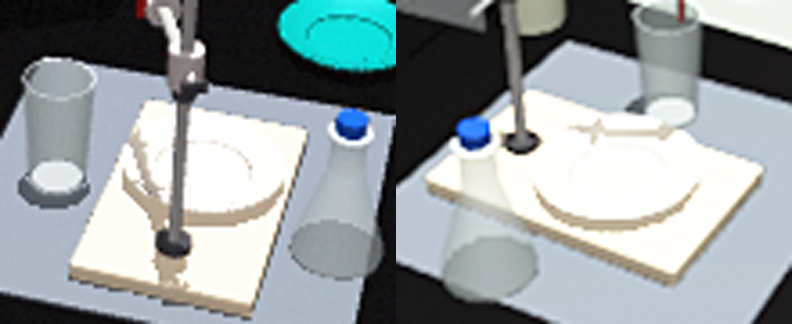

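Run:
```python
from h import *
a=load('scene0');b=load('side0')
sa=lambda x,y:(310+x/3.6,190+y/3.6); sb=lambda x,y:(230+(x-396)/3.6,200+y/3.6)
for nm,z,s,cs in(('a',a,sa,[(147,101),(305,128),(252,308),(72,273)]),('b',b,sb,[(427,182),(672,275),(763,172),(523,92)])):
    P=np.array([atz(z,*s(*c),.02)[:2] for c in cs]);print(nm,P.round(3).tolist(),P.mean(0),[np.linalg.norm(P[i]-P[i-1]).round(3) for i in range(4)],[np.degrees(np.arctan2(*(P[i]-P[i-1])[::-1])).round(1) for i in range(4)])
# candidates dish: on midline
for z,nm in((a,'a'),(b,'b')):
    im=z['p'].copy()
    im=cv2.resize(im,None,fx=5,fy=5,interpolation=cv2.INTER_CUBIC)
    im=np.clip((im.astype(int)-150)*2.4,0,255).astype(np.uint8)[:,:,::-1]
    u,v=(367,232) if nm=='a' else (287,246)
    cv2.imwrite(f'pics/e{nm}.png',im[(v-35)*5:(v+35)*5,(u-40)*5:(u+40)*5])
im=np.hstack([cv2.imread('pics/ea.png'),cv2.imread('pics/eb.png')]);cv2.imwrite('pics/e.png',im)
```

```text
a [[0.42, 0.174], [0.413, 0.328], [0.678, 0.335], [0.685, 0.182]] [0.54909286 0.25485478] [np.float64(0.265), np.float64(0.154), np.float64(0.265), np.float64(0.154)] [np.float64(-178.4), np.float64(92.6), np.float64(1.6), np.float64(-87.2)]
b [[0.653, 0.338], [0.402, 0.334], [0.401, 0.179], [0.665, 0.182]] [0.53018804 0.25840626] [np.float64(0.156), np.float64(0.252), np.float64(0.155), np.float64(0.264)] [np.float64(94.2), np.float64(-179.0), np.float64(-90.3), np.float64(0.7)]
```

View pics/e.png

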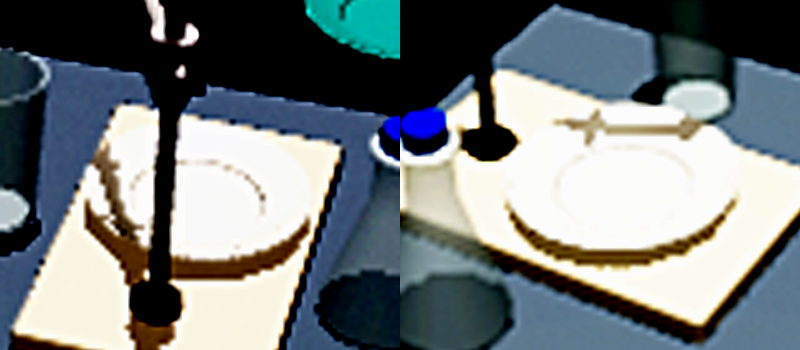

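Run:
```python
from h import *
a=load('scene0');b=load('side0')
th=np.linspace(0,2*np.pi,200)
for c in [(.515,.255),(.515,.265),(.52,.26),(.525,.265),(.52,.27)]:
  for nm,z in (('a',a),('b',b)):
    P=np.array([proj(z,(c[0]+.075*np.cos(t),c[1]+.075*np.sin(t),.038)) for t in th])
    o=np.array([327,197]) if nm=='a' else np.array([247,211])
    Q=(P-o)*5+(0 if nm=='a' else np.array([400,0]));print(c,nm,Q.min(0).round(),Q.max(0).round())
im=cv2.imread('pics/e.png')
for c,col in (((.515,.262),(0,0,255)),):
  for nm,z in (('a',a),('b',b)):
    P=np.array([proj(z,(c[0]+.075*np.cos(t),c[1]+.075*np.sin(t),.038)) for t in th])
    o=np.array([327,197]) if nm=='a' else np.array([247,211])
    Q=(P-o+.5)*5+(0 if nm=='a' else np.array([400,0]));cv2.polylines(im,[Q.astype(int)],True,col,1)
cv2.imwrite('pics/e2.png',im)
```

```text
(0.515, 0.255) a [ 86. 119.] [316. 257.]
(0.515, 0.255) b [491. 102.] [728. 247.]
(0.515, 0.265) a [101. 121.] [331. 261.]
(0.515, 0.265) b [481. 110.] [720. 257.]
(0.52, 0.26) a [ 91. 124.] [322. 264.]
(0.52, 0.26) b [480. 104.] [717. 249.]
(0.525, 0.265) a [ 96. 130.] [328. 270.]
(0.525, 0.265) b [468. 106.] [706. 251.]
(0.52, 0.27) a [106. 127.] [338. 267.]
(0.52, 0.27) b [470. 112.] [709. 259.]
```

View pics/e2.png

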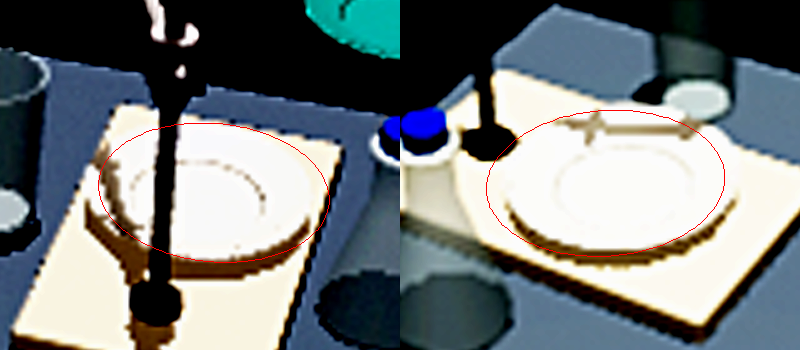

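Run:
```python
from h import *
a=load('scene0');b=load('side0')
f=lambda x,y:atz(a,160+x/2.8,140+y/2.8,0)[:2].round(3)
g=lambda x,y:atz(b,210+x/3.3,120+y/3.3,0)[:2].round(3)
print('tall',f(464,284),g(317,368)); print('fblue',f(682,333),g(152,507))
print('forange',f(114,236),g(440,187));print('beaker',f(240,262),g(396,247)); print('reag',f(284,182),g(535,275));print('wash',f(325,385),g(195,285));print('basket',f(211,214),g(478,235))
```

```text
tall [0.551 0.125] [0.536 0.119]
fblue [0.554 0.386] [0.553 0.38 ]
forange [ 0.604 -0.318] [ 0.613 -0.335]
beaker [ 0.6   -0.146] [ 0.587 -0.156]
reag [ 0.422 -0.168] [ 0.408 -0.177]
wash [0.768 0.038] [0.752 0.043]
basket [ 0.52  -0.226] [ 0.51  -0.235]
```

```bash
cat >> h.py <<'E'
from scipy.spatial.transform import Rotation as Ro
def Rt(s): return Ro.from_euler('xyz',s['tool_rot'],degrees=True)
def to(p,yaw=None):
    s=observe();R=Rt(s); d=np.asarray(p)-s['tool_pos']
    print('shift total tool',R.inv().apply(d).round(4),'from',s['tool_pos'].round(4),'rpy',s['tool_rot'].round(2),'F',s['contact_force'].round(1),'g',round(s['gripper_width'],3),'t',s['t'])
    if yaw is not None:
        T=Ro.from_euler('xyz',[180,0,yaw],degrees=True); print('rotvec tool',(R.inv()*T).as_rotvec(degrees=True).round(2))
def atzw(z,u,v,h):
    du,dv=u-z['cx'],v-z['cy'];r=np.hypot(du,dv);th=r/z['fx']
    rc=np.array([du/r*np.sin(th),dv/r*np.sin(th),np.cos(th)]) if r>0 else np.array([0,0,1.])
    d=z['R'].T@rc;o=-z['R'].T@z['t'];return o+d*(h-o[2])/d[2]
def projw(z,X):
    c=z['R']@np.asarray(X)+z['t'];rho=np.hypot(c[0],c[1]);th=np.arctan2(rho,c[2]);return z['cx']+c[0]/rho*th*z['fx'],z['cy']+c[1]/rho*th*z['fx']
E
python3 - <<'E'
from h import *
z=load('wrist0');o=-z['R'].T@z['t'];s=observe();R=Rt(s)
print('cam in tool',R.inv().apply(o-s['tool_pos']),'axis',R.inv().apply(z['R'][2]))
to([.43,-.25,.36],13)
E
```

```text
cam in tool [ 0.07511178 -0.0007593  -0.14224787] axis [-2.94157993e-01  3.23603015e-04  9.55756753e-01]
shift total tool [ 0.3624 -0.284  -0.1291] from [ 0.1411 -0.6082  0.2303] rpy [-1.7989e+02 -1.0000e-02  1.3050e+01] F [-0.8 -0.5  0.3] g 1.001 t 0.15
rotvec tool [-0.11 -0.01  0.05]
```

```bash
python3 -c "
from h import *
to([.50,-.225,.36],13)"
python3 -m jog '[[0,0,-0.04,0,0,0,100],[0.02,-0.02,-0.04,0,0,0,100],[0.035,-0.035,-0.03,0,0,0,100],[0.04,-0.035,-0.02,0,0,0,100],[0.05,-0.035,0,0,0,0,100],[0.05,-0.035,0,0,0,0,100],[0.05,-0.035,0,0,0,0,100],[0.05,-0.035,0,0,0,0,100],[0.05,-0.035,0,0,0,0,100],[0.04,-0.02,0,0,0,0,100],[0.03,-0.01,0,0,0,0,100],[0,0,0,0,0,0,100]]'
python3 -c "
from h import *
to([.50,-.225,.36],13)"
```

```text
shift total tool [ 0.4362 -0.2925 -0.1291] from [ 0.1411 -0.6082  0.2303] rpy [-1.7989e+02 -1.0000e-02  1.3050e+01] F [-0.8 -0.5  0.3] g 1.001 t 0.15
rotvec tool [-0.11 -0.01  0.05]
t: 1.35
tool_pos: [0.437, -0.277, 0.3544]
tool_rot: [-179.9, -0.1, 13.4]
contact_force: [-1.1, -0.4, -0.2]
gripper_width: 0.998
shift total tool [ 0.0733 -0.036  -0.0055] from [ 0.437  -0.277   0.3544] rpy [-1.7993e+02 -6.0000e-02  1.3360e+01] F [-1.1 -0.4 -0.2] g 0.998 t 1.35
rotvec tool [-0.07 -0.06  0.36]
```

```bash
python3 -m jog '[[0.04,-0.02,-0.005,0,0,0,100],[0.03,-0.015,0,0,0,0,100],[0,0,0,0,0,0,100],[0,0,0,0,0,0,100]]'
python3 - <<'E'
from h import *
z=grab('wrist','w1');crop(z,0,0,640,400,1.25,'w1')
print(projw(z,(.513,-.224,.188)))
to([.5,-.225,.36])
E
```

```text
t: 1.75
tool_pos: [0.4944, -0.23, 0.3593]
tool_rot: [-180.0, 0.1, 13.1]
contact_force: [-0.4, -0.2, -0.2]
gripper_width: 0.995
(np.float64(319.78148186880173), np.float64(164.7126937303981))
shift total tool [ 0.007  -0.004  -0.0007] from [ 0.4941 -0.2304  0.3594] rpy [-1.800e+02  9.000e-02  1.302e+01] F [ 0.7 -0.  -0.3] g 1.001 t 1.8
```

View pics/w1.png

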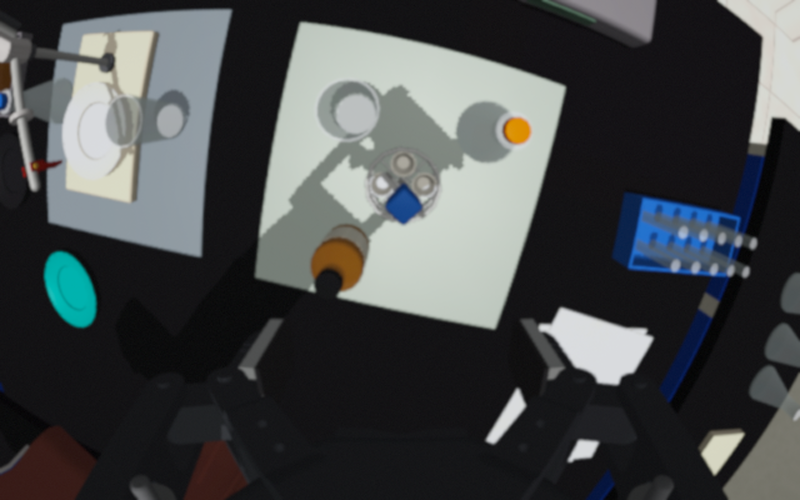

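Run:
```python
from h import *
z=load('w1');crop(z,280,110,365,185,9,'w1c')
p=z['p'].astype(int);m=((p[...,2]>p[...,0]+50)&(p[...,2]>p[...,1]+30)).astype(np.uint8)
m[:,:280]=0;m[:,365:]=0;m[:110]=0;m[190:]=0
v,u=np.nonzero(m);print(len(v),u.mean(),v.mean())
# brightest = top face
br=p.sum(-1);print(np.percentile(br[m>0],[5,25,50,75,95]))
d=z['d'];print(np.percentile(d[m>0],[1,10,50,90,99]))
C=cloud(z)
```

```text
534 322.46067415730334 163.58426966292134
[171.65 226.   234.   241.75 256.  ]
[0.31189477 0.31406576 0.31663305 0.32021127 0.33298781]
```

View pics/w1c.png

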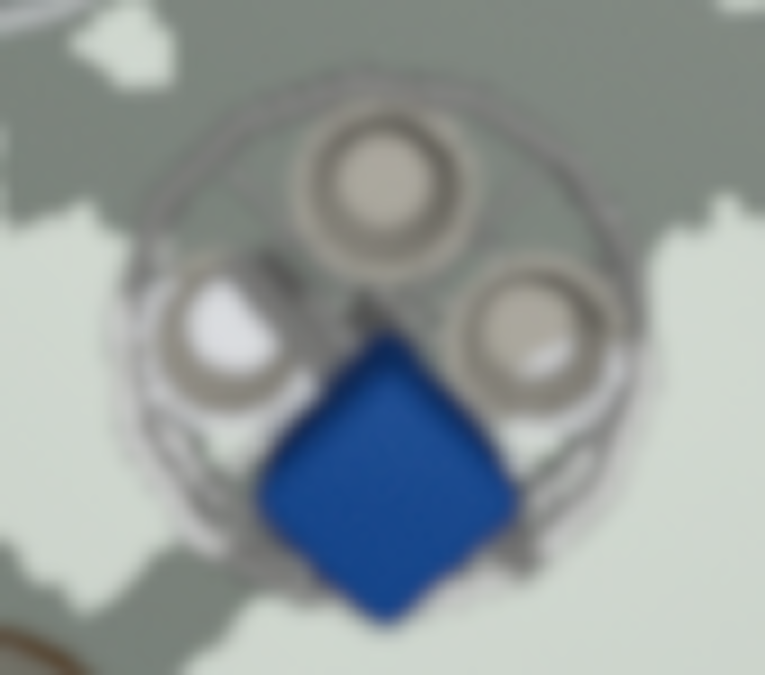

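Run:
```python
from h import *
z=load('w1')
f=lambda x,y,h:atzw(z,280+(x+.5)/9-.5,110+(y+.5)/9-.5,h)
P=np.array([f(*c,.188) for c in[(388,358),(520,498),(388,630),(256,495)]])
print(P.round(4),P.mean(0))
for i in range(4):
    d=P[i]-P[i-1];print(np.linalg.norm(d),np.degrees(np.arctan2(d[1],d[0])))
# plate
q1,q2=f(280,275,.108),f(530,560,.108);d=q2-q1;print(q1,q2,np.linalg.norm(d),np.degrees(np.arctan2(d[1],d[0])),(q1+q2)/2)
# stand via wrist (full image /1.25)
g=lambda x,y,h:atzw(z,x/1.25,y/1.25,h).round(3)
print('rod bottom',g(107,62,.02),'tip',g(36,189,.208),'collar',g(17,119,.208),'arm mid',g(27,160,.208), 'dish L R T B',g(62,135,.038),g(137,128,.038),g(102,84,.038),g(98,177,.038))
```

```text
[[ 0.5292 -0.2233  0.188 ]
 [ 0.5169 -0.2416  0.188 ]
 [ 0.4984 -0.2304  0.188 ]
 [ 0.5104 -0.2122  0.188 ]] [ 0.51375003 -0.22686802  0.188     ]
0.021772101916088426 -30.58778217116364
0.02205042837104002 -123.77025289725566
0.021600920968008856 148.94107182092782
0.021864133617984623 56.65371509513059
[ 0.52751965 -0.20852759  0.108     ] [ 0.49550441 -0.25262607  0.108     ] 0.05449450484169581 -125.97943149315013 [ 0.51151203 -0.23057683  0.108     ]
rod bottom [0.617 0.254 0.02 ] tip [0.461 0.173 0.208] collar [0.536 0.221 0.208] arm mid [0.491 0.193 0.208] dish L R T B [0.499 0.323 0.038] [0.523 0.153 0.038] [0.582 0.239 0.038] [0.443 0.226 0.038]
```

```bash
python3 - <<'E'
from h import *
to([.49,.15,.37],13)
E
python3 -m jog '[[0.01,-0.03,-0.005,0,0,0,0],[0.01,-0.045,-0.005,0,0,0,0],[0.01,-0.045,0,0,0,0,0],[0.01,-0.045,0,0,0,0,0],[0.01,-0.045,0,0,0,0,0],[0.01,-0.045,0,0,0,0,0],[0.01,-0.045,0,0,0,0,0],[0.01,-0.04,0,0,0,0,0],[0,-0.03,0,0,0,0,0],[0,0,0,0,0,0,0],[0,0,0,0,0,0,0]]'
python3 - <<'E'
from h import *
z=grab('wrist','w2');crop(z,0,0,640,400,1.25,'w2')
to([.49,.15,.37],13)
E
```

```text
shift total tool [ 0.0817 -0.3716 -0.0108] from [ 0.4941 -0.2304  0.3594] rpy [-1.800e+02  9.000e-02  1.302e+01] F [ 0.7 -0.  -0.3] g 1.001 t 1.8
rotvec tool [-0.    0.09  0.02]
t: 2.9
tool_pos: [0.4891, 0.1477, 0.3697]
tool_rot: [179.9, 0.0, 13.0]
contact_force: [0.0, 0.4, 0.7]
gripper_width: -0.003
shift total tool [ 0.0013 -0.0026 -0.0003] from [0.4893 0.1472 0.3697] rpy [1.7994e+02 1.0000e-02 1.2970e+01] F [-0.2 -0.1 -0.2] g -0.001 t 2.95
rotvec tool [ 0.06  0.01 -0.03]
```

View pics/w2.png

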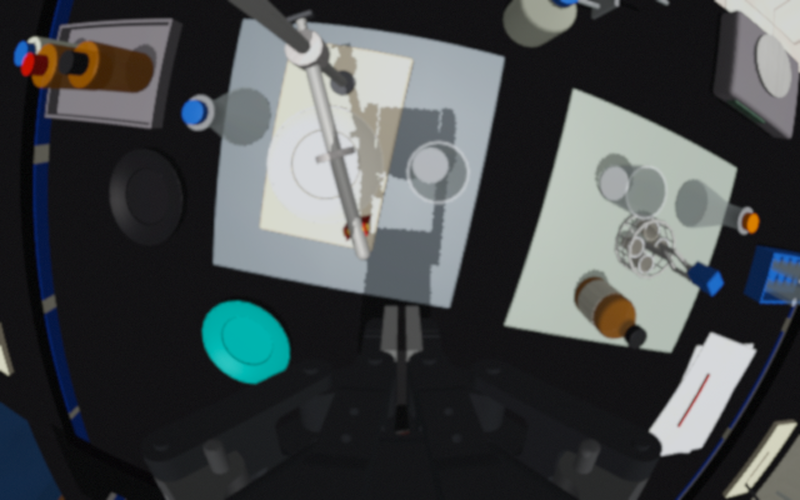

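Run:
```python
from h import *
z=load('w2');crop(z,195,10,355,220,2.8*1.0,'w2c')
im=np.clip((cv2.imread('pics/w2c.png').astype(int)-130)*2.2,0,255).astype(np.uint8);cv2.imwrite('pics/w2d.png',np.hstack([cv2.imread('pics/w2c.png')[:, :],im])[:,:])
print(im.shape)
```

```text
(588, 448, 3)
```

View pics/w2d.png

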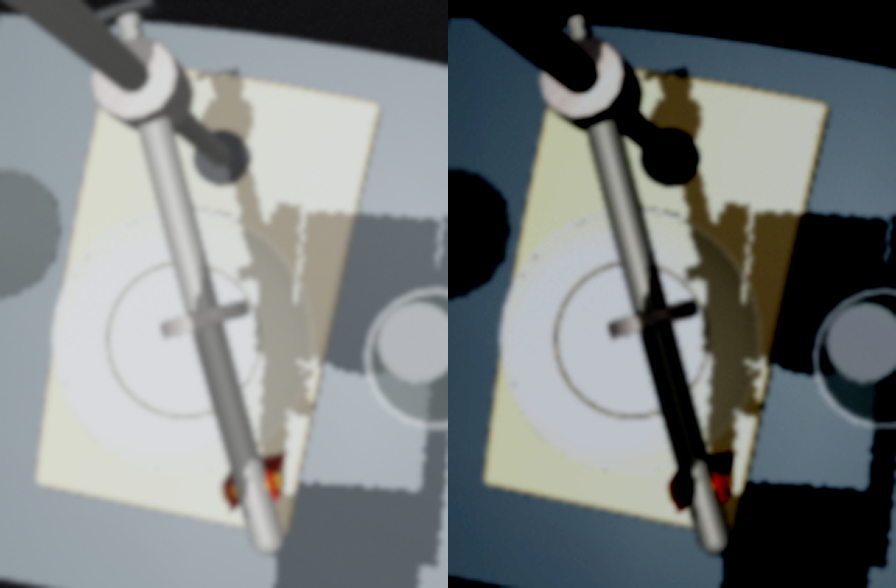

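Run:
```python
from h import *
z=load('w2')
f=lambda x,y,h:atzw(z,195+(x+.5)/2.8-.5,10+(y+.5)/2.8-.5,h)
print('dish',f(181,337,.038),'inner',f(183,339,.026))
for c in [(52,335),(310,332),(192,207),(180,466)]: print(c,f(*c,.038).round(4))
tip,col=f(266,550,.208),f(206,320,.208)
mid=f(157,135,.212)
print('tip',tip,'collar',col,'mid',mid)
for p,q in((tip,col),(tip,mid)):
  d=p-q;print(np.degrees(np.arctan2(d[1],d[0])))
R0=np.array([.6165,.2525]);
for p in(tip,col):
  d=p[:2]-R0;print('len',np.hypot(*d),np.degrees(np.arctan2(d[1],d[0])))
print('rodfoot',f(222,157,.025),'corners',[f(*c,.02)[:2].round(4) for c in [(380,103),(36,485),(288,535)]])
print('rod',[ (h,) for h in ()],'rod axis px pred', )
for h in(.1,.2,.25,.3,.35): 
  u,v=projw(z,(.6165,.2525,h));print(h,(u-195)*2.8,(v-10)*2.8)
print('beaker rim centre',f(432,358,.115), f(420,343,.004))
```

```text
dish [0.51335694 0.25049693 0.038     ] inner [0.51123031 0.25128999 0.026     ]
(52, 335) [0.5006 0.3248 0.038 ]
(310, 332) [0.5307 0.1814 0.038 ]
(192, 207) [0.585  0.2595 0.038 ]
(180, 466) [0.4416 0.2373 0.038 ]
tip [0.46056746 0.17451745 0.208     ] collar [0.53852967 0.21242183 0.208     ] mid [0.59958857 0.2428826  0.212     ]
-154.0714791683503
-153.81384136431868
len 0.1743451626937535 -153.43016194860945
len 0.08766773248610304 -152.79601039254686
rodfoot [0.61668636 0.25173214 0.025     ] corners [array([0.6664, 0.1734]), array([0.4063, 0.327 ]), array([0.4099, 0.1691])]
rod [] rod axis px pred
0.1 196.29974699364993 134.60034388276208
0.2 148.63754364337103 91.36956649293136
0.25 112.3610807717586 59.120720478823806
0.3 61.26192123325858 14.656483489342042
0.35 -14.872490601440482 -49.49165772065376
beaker rim centre [0.53683167 0.1219292  0.115     ] [0.5366971  0.11870993 0.004     ]
```

```bash
python3 -m jog '[[0.016,0.003,0.02,0,0,0,0],[0,0,0.04,0,0,0,0],[0,0,0.05,0,0,0,0],[0,0,0.04,0,0,0,0],[0,0,0.025,0,0,0,0],[0.004,-0.018,0,0,0,0,0],[0.003,-0.011,0,0,0,0,0],[0.0025,-0.011,0,0,0,0,0],[0.0025,-0.011,0,0,0,0,0]]'
python3 -c "
from h import *
to([.505,.236,.195],0)"
```

```text
t: 3.85
tool_pos: [0.5064, 0.2013, 0.1957]
tool_rot: [179.9, -0.0, 13.0]
contact_force: [-0.2, -3.6, 0.2]
gripper_width: 0.0
shift total tool [ 0.0065 -0.0342  0.0006] from [0.5064 0.2013 0.1957] rpy [ 1.7992e+02 -3.0000e-02  1.2990e+01] F [-0.2 -3.6  0.2] g 0.0 t 3.85
rotvec tool [ 0.08 -0.04 12.99]
```

```bash
python3 -m jog '[[0.0025,-0.01,0,0,0,0,0],[0.002,-0.009,0,0,0,0,0],[0.001,-0.007,0,0,0,0,0],[0.001,-0.004,0,0,0,0,0],[0,0,0,0,0,0,0],[0,0,0,0,0,0,0]]'
python3 - <<'E'
from h import *
to([.505,.236,.195],0)
z=grab('wrist','w3');crop(z,0,0,640,400,1.25,'w3')
z=grab('side','s3');crop(z,210,120,410,300,3.3,'s3')
E
```

```text
t: 4.45
tool_pos: [0.5057, 0.2333, 0.195]
tool_rot: [-179.9, -0.1, 13.1]
contact_force: [-0.4, -0.3, 0.1]
gripper_width: 0.001
shift total tool [-0.0001 -0.0028  0.    ] from [0.5057 0.2333 0.195 ] rpy [-1.7993e+02 -9.0000e-02  1.3060e+01] F [-0.4 -0.3  0.1] g 0.001 t 4.45
rotvec tool [-0.08 -0.09 13.06]
```

View pics/w3.png

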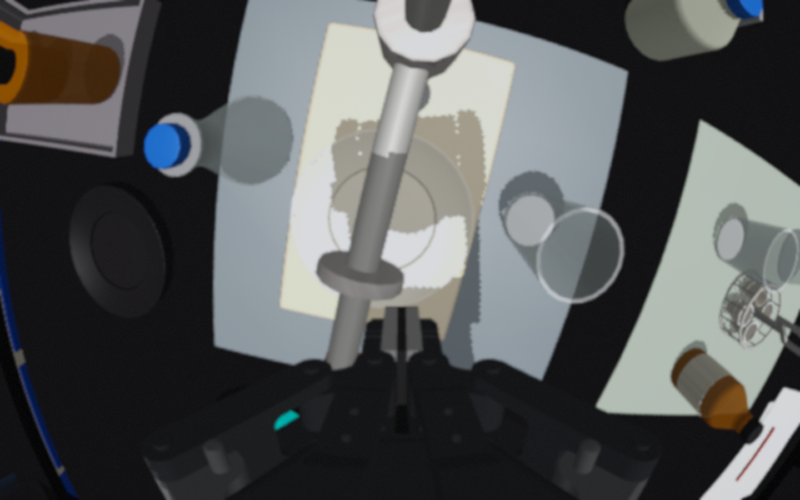

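View pics/s3.png

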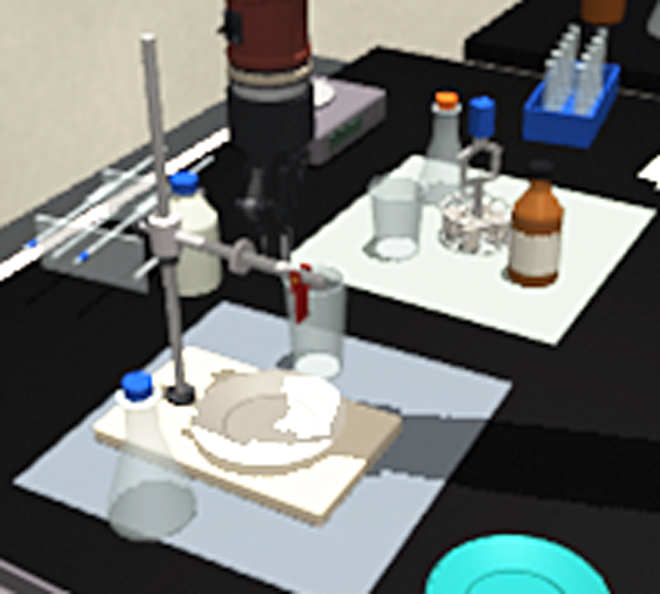

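Run:
```python
from h import *
z=load('w3')
f=lambda x,y,h=.208:atzw(z,x/1.25,y/1.25,h)
# image edges -> silhouettes
P=[(f(393,72)+f(427,76))/2,(f(366,205)+f(397,208))/2,(f(340,295)+f(368,300))/2,(f(329,358)+f(358,362))/2,]
for p in P: print(p.round(4), np.linalg.norm(p[:2]-[.6165,.252]))
d=P[-1]-P[0];print(np.degrees(np.arctan2(d[1],d[0])))
d=P[-1][:2]-[.6165,.252];print(np.degrees(np.arctan2(d[1],d[0])))
print('dish inner',f(383,215,.026),'rodfoot',f(427,95,.025))
```

```text
[0.6006 0.2529 0.208 ] 0.015902808319915616
[0.5548 0.2521 0.208 ] 0.061696979132326024
[0.5198 0.2548 0.208 ] 0.09679076836126367
[0.4919 0.2541 0.208 ] 0.12461419948758469
179.3351315524174
179.01698919414375
dish inner [0.51478048 0.25131486 0.026     ] rodfoot [0.61804002 0.23896929 0.025     ]
```

```bash
python3 -m jog '[[-0.009,0.039,0,0,0,0,0],[0,0,-0.03,0,0,0,0],[0,0,-0.05,0,0,0,20],[0,0,-0.05,0,0,0,40],[0,0,-0.03,0,0,-7.4,60],[0,0,0,0,0,-7.4,75],[0,0,0,0,0,-7.4,75],[0,0,0,0,0,-7.4,75],[0,0,0,0,0,-7.4,75],[0,0,0,0,0,-7.4,75],[0,0,0,0,0,0,75]]'
python3 -c "
from h import *
to([.5135,-.226,.25],57.8)"
```

```text
t: 5.65
tool_pos: [0.5055, 0.1925, 0.3548]
tool_rot: [180.0, -0.0, 57.4]
contact_force: [0.8, 0.8, -0.7]
gripper_width: 0.748
shift total tool [-0.3484  0.2321  0.1046] from [0.5055 0.1925 0.3548] rpy [ 1.800e+02 -4.000e-02  5.742e+01] F [ 0.8  0.8 -0.7] g 0.748 t 5.65
rotvec tool [ 0.   -0.04 -0.38]
```

```bash
python3 -m jog '[[-0.02,0.013,0,0,0,-0.4,75],[-0.04,0.027,0,0,0,0,75],[-0.042,0.028,0,0,0,0,75],[-0.042,0.028,0,0,0,0,75],[-0.042,0.028,0,0,0,0,75],[-0.042,0.028,0,0,0,0,75],[-0.042,0.028,0,0,0,0,75],[-0.04,0.027,0,0,0,0,75],[-0.025,0.016,0.02,0,0,0,75],[-0.013,0.009,0.02,0,0,0,75],[0,0,0,0,0,0,75],[0,0,0,0,0,0,75]]'
python3 - <<'E'
from h import *
z=grab('wrist','w4');crop(z,220,150,420,350,3,'w4');crop(z,220,130,420,330,3,'w4')
to([.5135,-.226,.147],57.8)
p=[projw(z,(.5135,-.226,.188))];print(p)
E
```

```text
t: 6.85
tool_pos: [0.5161, -0.2229, 0.3145]
tool_rot: [-179.9, -0.0, 57.7]
contact_force: [0.0, -0.3, -0.3]
gripper_width: 0.752
shift total tool [-0.0048 -0.001   0.1686] from [ 0.5167 -0.2226  0.3156] rpy [ 1.7996e+02 -5.0000e-02  5.7800e+01] F [-0.8  0.3  0.2] g 0.751 t 6.9
rotvec tool [ 0.04 -0.05  0.  ]
[(np.float64(320.8935040544962), np.float64(199.771313018977))]
```

View pics/w4.png

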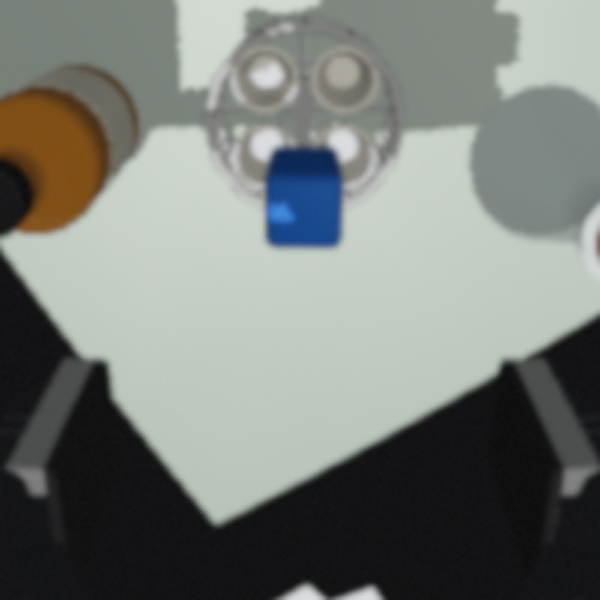

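```bash
python3 -m jog '[[-0.005,-0.001,0.02,0,0,0,75],[0,0,0.04,0,0,0,75],[0,0,0.04,0,0,0,75],[0,0,0.04,0,0,0,75],[0,0,0.02,0,0,0,75],[0,0,0.008,0,0,0,75],[0,0,0,0,0,0,75]]'
python3 - <<'E'
from h import *
z=grab('wrist','w5');crop(z,220,150,420,350,3,'w5')
to([.5135,-.226,.147],57.8)
E
```

```text
t: 7.6
tool_pos: [0.5133, -0.2259, 0.1471]
tool_rot: [-180.0, -0.0, 57.9]
contact_force: [0.1, -0.7, -0.1]
gripper_width: 0.751
shift total tool [ 0.0002 -0.0009  0.0015] from [ 0.5141 -0.2267  0.1485] rpy [ 1.7986e+02 -1.0000e-02  5.7900e+01] F [-0.4 -0.4 -0.5] g 0.747 t 7.65
rotvec tool [ 0.14 -0.01  0.1 ]
```

View pics/w5.png

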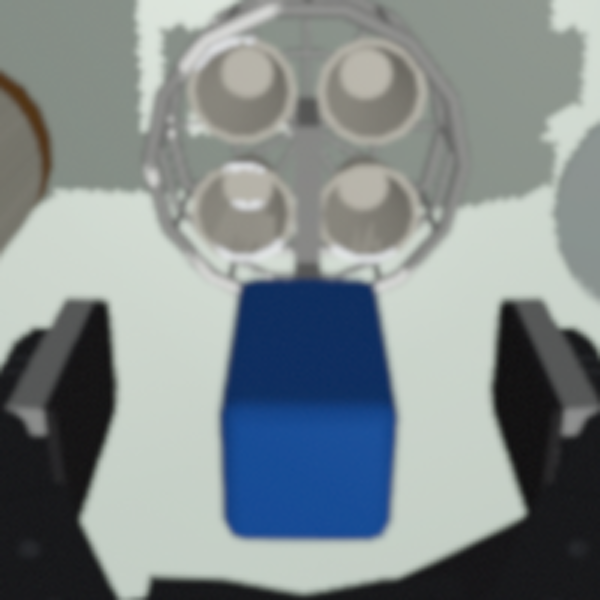

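```bash
python3 -m jog '[[0,0,0,0,0,0,20],[0,0,0,0,0,0,10],[0,0,0,0,0,0,5],[0,0,0,0,0,0,5],[0,0,0,0,0,0,5],[0,0,0,0,0,0,5]]' 70
python3 -m jog '[[0,0,-0.005,0,0,0,5],[0,0,-0.02,0,0,0,5],[0,0,-0.03,0,0,0,5],[0,0,0,0,0,0,5],[0,0,0,0,0,0,5]]'
python3 - <<'E'
from h import *
z=grab('scene','s6');crop(z,160,100,320,260,3.7,'s6')
to([.41,.2535,.40],90)
E
```

```text
t: 8.25
tool_pos: [0.5135, -0.2273, 0.1486]
tool_rot: [179.9, -0.0, 57.8]
contact_force: [-2.3, 1.8, 6.2]
gripper_width: 0.267
t: 8.75
tool_pos: [0.5128, -0.227, 0.2013]
tool_rot: [180.0, -0.0, 57.8]
contact_force: [0.3, -0.1, -4.9]
gripper_width: 0.277
shift total tool [ 0.352  -0.3422 -0.199 ] from [ 0.5118 -0.2263  0.2   ] rpy [-179.84    0.     57.84] F [-0.8  0.6 -4.5] g 0.273 t 8.8
rotvec tool [ -0.16  -0.04 -32.16]
```

View pics/s6.png

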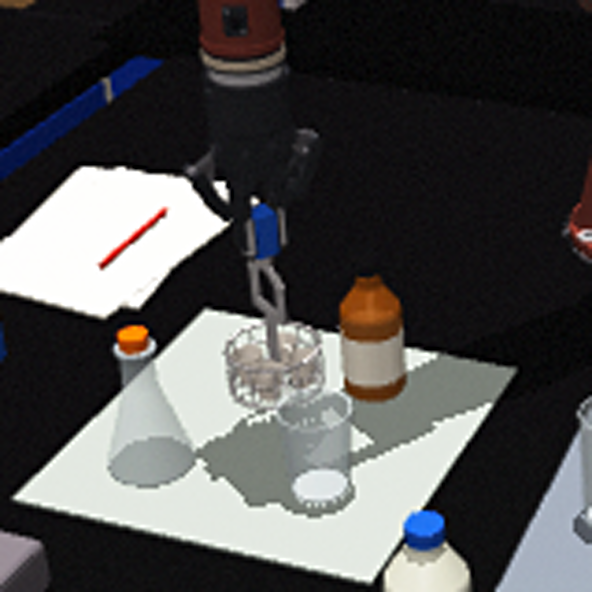

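```bash
python3 -m jog '[[0,0,-0.02,0,0,0,5],[0,0,-0.035,0,0,0,5],[0,0,-0.035,0,0,0,5],[0,0,-0.035,0,0,0,5],[0,0,-0.025,0,0,0,5],[0,0,0,0,0,-4,5],[0,0,0,0,0,-8,5],[0,0,0,0,0,-8,5],[0,0,0,0,0,-8,5],[0,0,0,0,0,-4.2,5],[0,0,0,0,0,0,5],[0,0,0,0,0,0,5]]'
python3 -m jog '[[0.02,-0.004,0,0,0,0,5],[0.035,-0.008,0,0,0,0,5],[0.045,-0.012,0,0,0,0,5],[0.045,-0.012,0,0,0,0,5],[0.045,-0.012,0,0,0,0,5],[0.045,-0.012,0,0,0,0,5],[0.045,-0.012,0,0,0,0,5],[0.045,-0.012,0,0,0,0,5],[0.045,-0.01,0,0,0,0,5],[0.04,-0.008,0,0,0,0,5],[0.03,-0.005,0,0,0,0,5],[0,0,0,0,0,0,5]]'
python3 - <<'E'
from h import *
to([.40,.2535,.35],90)
E
```

```text
t: 10.0
tool_pos: [0.5122, -0.2265, 0.3495]
tool_rot: [-179.8, -0.1, 90.0]
contact_force: [-0.4, 1.3, -4.2]
gripper_width: 0.273
t: 11.2
tool_pos: [0.4034, 0.2169, 0.3515]
tool_rot: [-179.9, -0.2, 90.3]
contact_force: [0.1, -1.8, -3.2]
gripper_width: 0.269
shift total tool [ 0.0366 -0.0032  0.0016] from [0.4034 0.2169 0.3515] rpy [-179.92   -0.18   90.34] F [ 0.1 -1.8 -3.2] g 0.269 t 11.2
rotvec tool [-0.08 -0.18  0.34]
```

```bash
python3 -m jog '[[0.02,-0.004,0,0,0,0.3,5],[0.015,-0.004,0,0,0,0,5],[0.002,0,0.03,0,0,0,5],[0,0,0.04,0,0,0,5],[0,0,0.03,0,0,0,5],[0,0,0.008,0,0,0,5],[0,0,0,0,0,0,5],[0,0,0,0,0,0,5]]'
python3 - <<'E'
from h import *
to([.40,.2535,.2435],90)
z=grab('wrist','w7');crop(z,0,0,640,400,1.25,'w7')
z=grab('side','s7');crop(z,225,110,385,270,3.7,'s7')
z=grab('scene','c7');crop(z,280,100,440,260,3.7,'c7')
E
```

```text
t: 12.0
tool_pos: [0.3987, 0.2504, 0.2457]
tool_rot: [179.8, -0.1, 89.7]
contact_force: [0.7, 0.5, -4.7]
gripper_width: 0.27
shift total tool [0.0031 0.0013 0.0022] from [0.3987 0.2504 0.2457] rpy [ 1.7983e+02 -7.0000e-02  8.9720e+01] F [ 0.7  0.5 -4.7] g 0.27 t 12.0
rotvec tool [ 0.17 -0.07 -0.28]
```

View pics/w7.png

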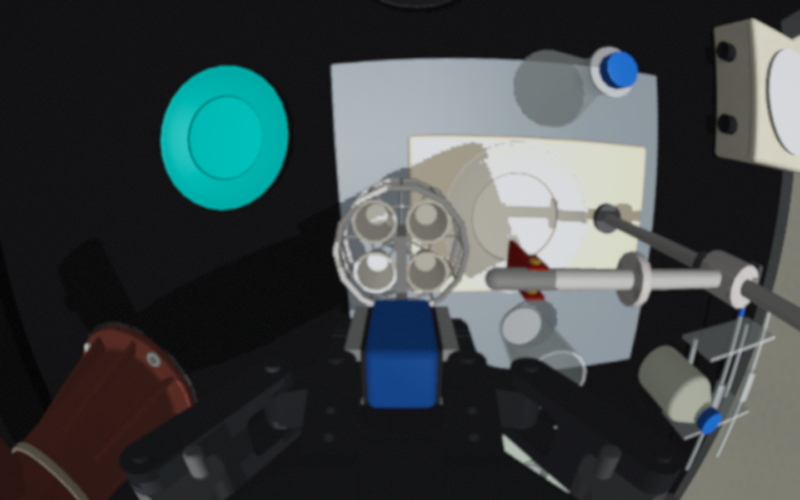

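View pics/s7.png

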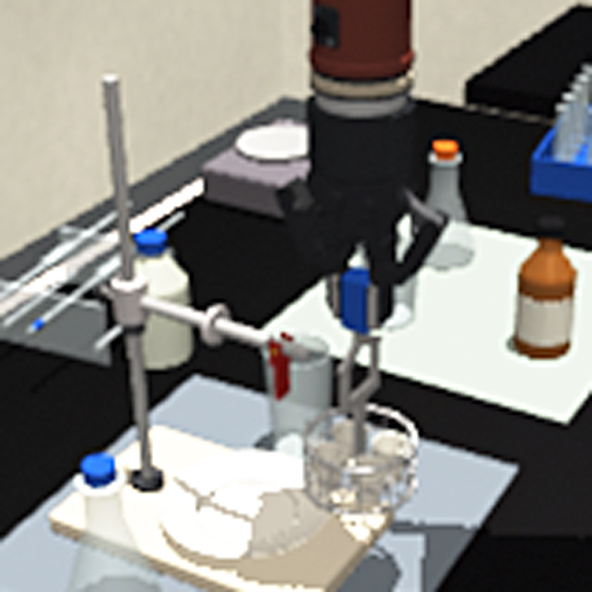

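View pics/c7.png

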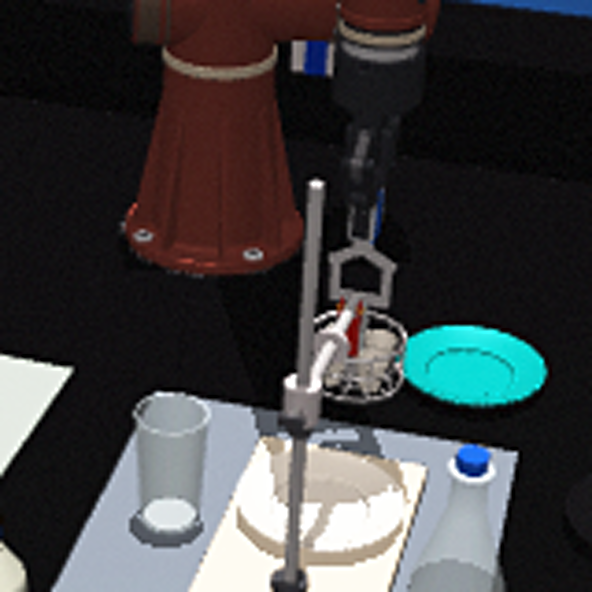

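Run:
```python
from h import *
z=load('w7')
f=lambda x,y,h=.208:atzw(z,x/1.25,y/1.25,h)
for c in [(487,278),(520,278.5),(600,279.5),(640,279.5),(690,279)]: 
  p=f(*c);print(c,p.round(4),np.linalg.norm(p[:2]-[.6165,.252]))
print('handle top',[f(x,y,.2435+.0395+.002).round(4) for x,y in((366,350),(439,350),(440,408),(366,408))])
print('dish',f(515,217,.026))
a=load('c7');b=load('s7')
fa=lambda X:((np.array(proj(a,X))-[280,100]+.5)*3.7).round()
fb=lambda X:((np.array(proj(b,X))-[225,110]+.5)*3.7).round()
for X in [(.4405,.2535,.208),(.3987,.2504,.205),(.3987,.2504,.225)]: print(X,fa(X),fb(X))
```

```text
(487, 278) [0.4422 0.2575 0.208 ] 0.17441891930486975
(520, 278.5) [0.4599 0.2569 0.208 ] 0.15671320187433146
(600, 279.5) [0.5078 0.2552 0.208 ] 0.10870061808072283
(640, 279.5) [0.5361 0.2543 0.208 ] 0.08039367371443457
(690, 279) [0.5782 0.2531 0.208 ] 0.03835774064055291
handle top [array([0.3877, 0.2631, 0.285 ]), array([0.4103, 0.2629, 0.285 ]), array([0.4117, 0.2393, 0.285 ]), array([0.3865, 0.2395, 0.285 ])]
dish [0.5110012  0.25193262 0.026     ]
(0.4405, 0.2535, 0.208) [355. 292.] [310. 353.]
(0.3987, 0.2504, 0.205) [362. 271.] [359. 368.]
(0.3987, 0.2504, 0.225) [364. 252.] [359. 345.]
```

```bash
python3 -m jog '[[0.003,0,0.001,0,0,0.8,5],[0.0025,0,0.001,0,0,0.7,5],[0,0,0,0,0,0,5],[0,0.008,0,0,0,0,5],[0,0.01,0,0,0,0,5],[0,0.01,0,0,0,0,5],[0,0.01,0,0,0,0,5],[0,0.01,0,0,0,0,5],[0,0,0,0,0,0,5],[0,0,0,0,0,0,5]]'
python3 - <<'E'
from h import *
to([.5165,.2555,.2435],88.2)
z=grab('wrist','w8');crop(z,220,120,420,270,4,'w8')
z=grab('side','s8');crop(z,225,110,385,270,3.7,'s8')
E
```

```text
t: 13.15
tool_pos: [0.4457, 0.2539, 0.2416]
tool_rot: [-179.9, 0.0, 88.2]
contact_force: [-1.1, -0.8, -4.6]
gripper_width: 0.271
shift total tool [ 0.0038  0.0708 -0.002 ] from [0.4457 0.2539 0.2416] rpy [-1.7993e+02  1.0000e-02  8.8220e+01] F [-1.1 -0.8 -4.6] g 0.271 t 13.15
rotvec tool [-0.07  0.01  0.02]
```

View pics/w8.png

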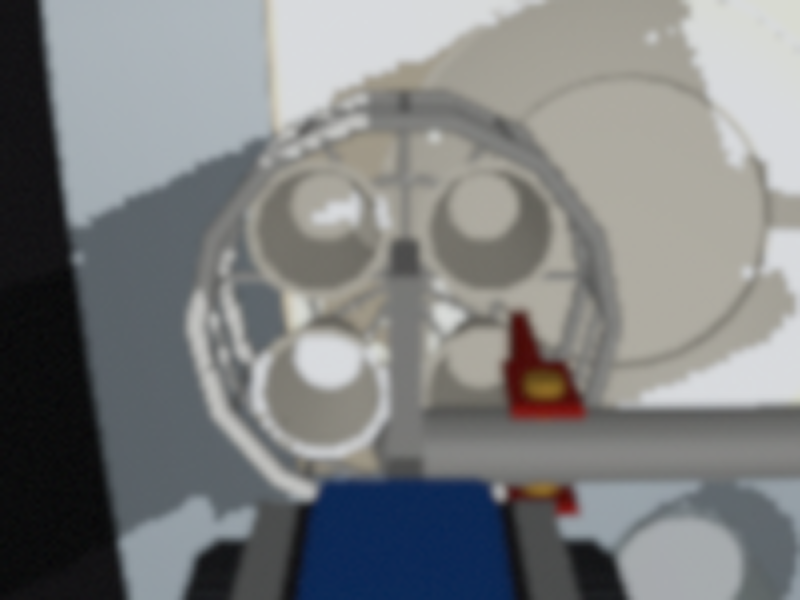

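View pics/s8.png

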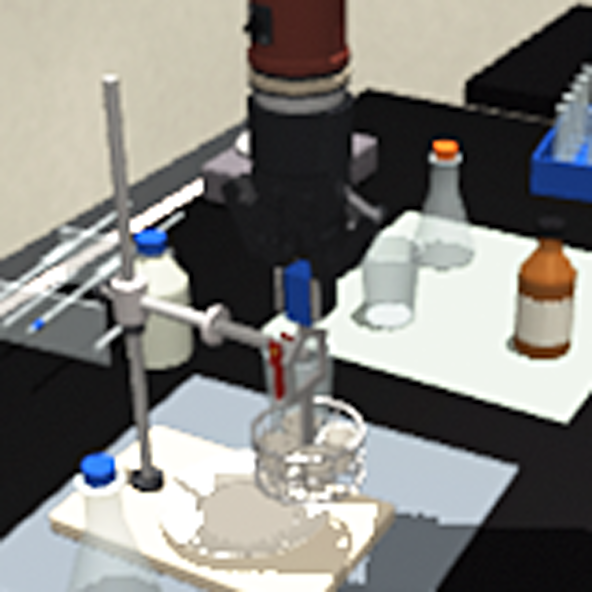

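```bash
python3 -m jog '[[0.002,0.003,-0.001,0,0,0,5],[0.0005,0.006,-0.001,0,0,0,5],[0,0.007,0,0,0,0,5],[0,0.007,0,0,0,0,5],[0,0.007,0,0,0,0,5],[0,0,0,0,0,0,5]]'
python3 - <<'E'
from h import *
to([.5165,.2555,.2435],88.2)
z=grab('side','s9');crop(z,225,110,385,270,3.7,'s9')
E
```

```text
t: 13.85
tool_pos: [0.4768, 0.2555, 0.2438]
tool_rot: [180.0, 0.0, 88.2]
contact_force: [-0.3, 0.1, -5.2]
gripper_width: 0.27
shift total tool [0.0013 0.0396 0.0004] from [0.4768 0.2555 0.2438] rpy [179.96   0.    88.21] F [-0.3  0.1 -5.2] g 0.27 t 13.85
rotvec tool [0.04 0.   0.01]
```

View pics/s9.png

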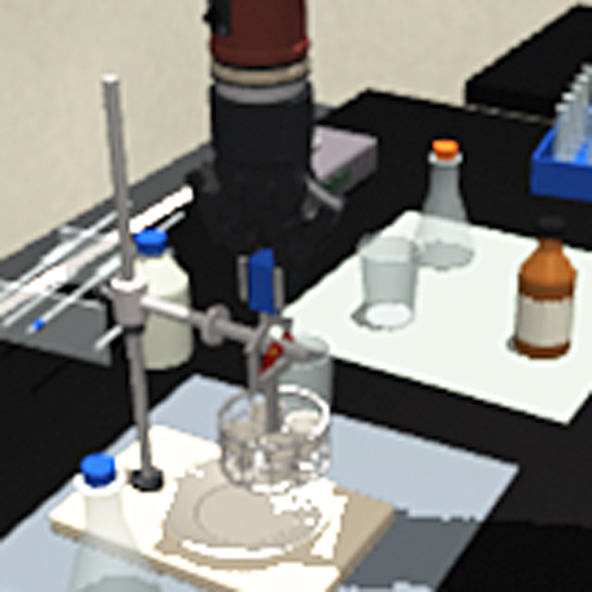

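```bash
python3 -m jog '[[0,0.007,0,0,0,0,5],[0,0.008,0,0,0,0,5],[0,0.008,0,0,0,0,5],[0,0.008,0,0,0,0,5],[0,0.006,0,0,0,0,5],[0,0.004,0,0,0,0,5],[0,0,0,0,0,0,5],[0,0,0,0,0,0,5],[0,0,0,0,0,0,5]]'
python3 - <<'E'
from h import *
to([.5165,.2555,.2435],88.2)
z=grab('side','s10');crop(z,225,110,385,270,3.7,'s10')
z=grab('scene','c10');crop(z,280,100,440,260,3.7,'c10')
z=grab('wrist','w10');crop(z,220,120,420,270,4,'w10')
E
```

```text
t: 14.8
tool_pos: [0.5163, 0.2544, 0.2437]
tool_rot: [-180.0, 0.0, 88.3]
contact_force: [-0.5, 0.7, -4.1]
gripper_width: 0.271
shift total tool [0.0011 0.0002 0.0002] from [0.5163 0.2544 0.2437] rpy [-179.97    0.     88.26] F [-0.5  0.7 -4.1] g 0.271 t 14.8
rotvec tool [-0.03  0.    0.06]
```

View pics/s10.png

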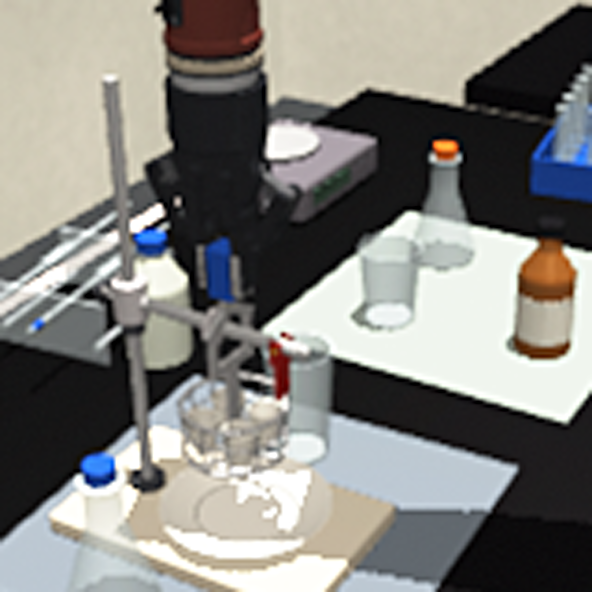

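View pics/c10.png

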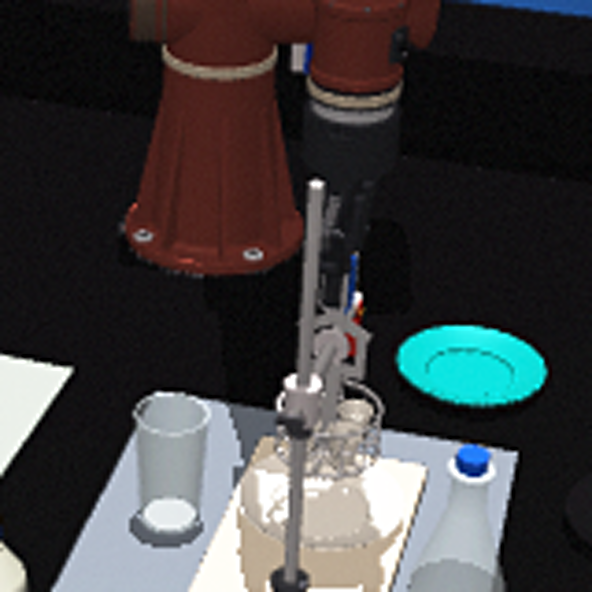

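View pics/w10.png

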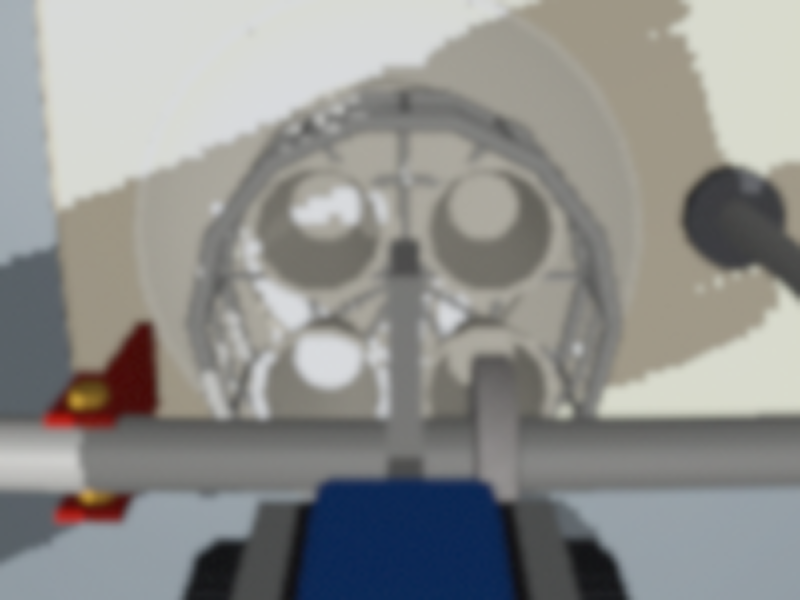

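```bash
python3 -m jog '[[0,0,0.002,0,0,0,5],[0,0,0.002,0,0,0,5],[0,0,0.002,0,0,0,5],[0,0,0,0,0,0,5],[0,0,0,0,0,0,5]]'
python3 -m jog '[[0,0,0.001,0,0,0,5],[0,0,0,0,0,0,5],[0,0,0.001,0,0,0,5],[0,0,0,0,0,0,5],[0,0,0,0,0,0,5]]'
```

```text
t: 15.45
tool_pos: [0.5165, 0.2543, 0.2376]
tool_rot: [-180.0, 0.0, 88.3]
contact_force: [0.3, -0.1, -5.2]
gripper_width: 0.271
t: 15.95
tool_pos: [0.5166, 0.2544, 0.2359]
tool_rot: [180.0, -0.0, 88.3]
contact_force: [0.1, 0.3, -4.0]
gripper_width: 0.272
```

```bash
python3 -m jog '[[0,0,0.001,0,0,0,5],[0,0,0,0,0,0,5],[0,0,0,0,0,0,5]]'
python3 -m jog '[[0,0,0.001,0,0,0,5],[0,0,0,0,0,0,5],[0,0,0,0,0,0,5]]'
```

```text
t: 16.25
tool_pos: [0.5168, 0.2546, 0.2355]
tool_rot: [180.0, -0.0, 88.3]
contact_force: [-0.4, -0.1, -2.3]
gripper_width: 0.271
t: 16.55
tool_pos: [0.517, 0.2547, 0.2351]
tool_rot: [179.9, -0.0, 88.3]
contact_force: [-3.0, 0.1, 4.8]
gripper_width: 0.274
```

```bash
python3 -m jog '[[0,0,-0.0005,0,0,0,20],[0,0,0,0,0,0,24],[0,0,0,0,0,0,26],[0,0,0,0,0,0,27],[0,0,0,0,0,0,28],[0,0,0,0,0,0,29],[0,0,0,0,0,0,30],[0,0,0,0,0,0,32],[0,0,0,0,0,0,34],[0,0,0,0,0,0,37]]' 20
python3 - <<'E'
from h import *
to([.5165,.2555,.2435],88.2)
z=grab('wrist','w11');crop(z,220,120,420,350,2.6,'w11')
E
```

```text
t: 17.55
tool_pos: [0.5166, 0.2543, 0.234]
tool_rot: [-180.0, 0.0, 88.2]
contact_force: [-0.1, 0.2, -0.7]
gripper_width: 0.371
shift total tool [ 0.0012 -0.0001 -0.0095] from [0.5166 0.2543 0.234 ] rpy [-1.7998e+02  2.0000e-02  8.8250e+01] F [-0.1  0.2 -0.7] g 0.371 t 17.55
rotvec tool [-0.02  0.02  0.05]
```

View pics/w11.png

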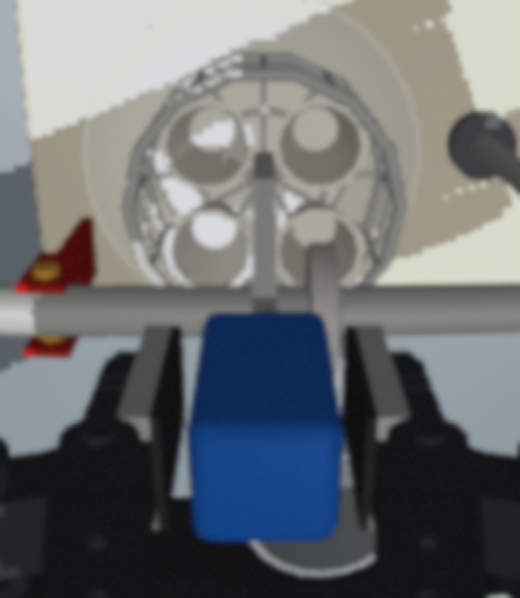

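```bash
python3 -m jog '[[0,0,0,0,0,0,45],[0,0,0,0,0,0,55],[0,0,0,0,0,0,62],[0,0,-0.01,0,0,0,62],[0,0,-0.02,0,0,0,62],[0,0,-0.03,0,0,0,62],[0,0,-0.04,0,0,0,62],[0,0,-0.04,0,0,0,62],[0,0,-0.03,0,0,0,62],[0,-0.03,0,0,0,0,62],[0,-0.04,0,0,0,0,62],[0,0,0,0,0,0,62]]'
python3 - <<'E'
from h import *
to([.45,.2543,.40],88.2)
z=grab('wrist','w12');crop(z,0,0,640,400,1.25,'w12')
z=grab('side','s12');crop(z,225,110,385,270,3.7,'s12')
E
```

```text
t: 18.8
tool_pos: [0.4432, 0.2568, 0.4057]
tool_rot: [-180.0, -0.1, 88.4]
contact_force: [-0.1, -0.2, 0.1]
gripper_width: 0.62
shift total tool [-0.0023  0.0068  0.0057] from [0.4432 0.2568 0.4057] rpy [-1.7998e+02 -6.0000e-02  8.8370e+01] F [-0.1 -0.2  0.1] g 0.62 t 18.8
rotvec tool [-0.02 -0.06  0.17]
```

View pics/w12.png

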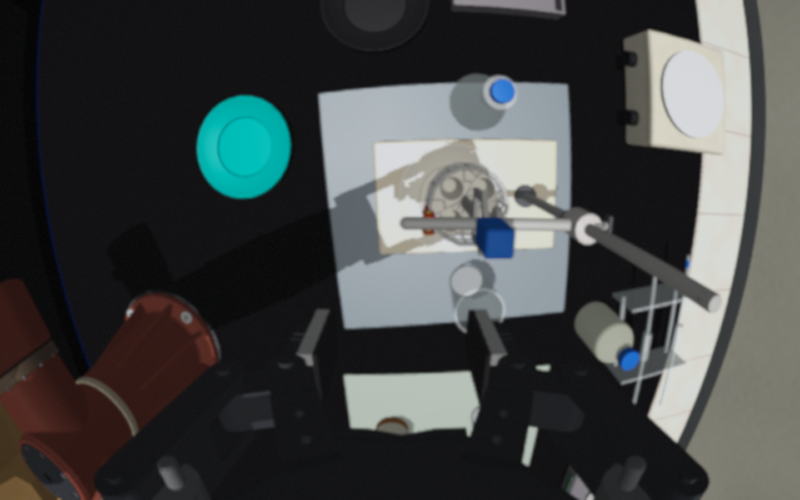

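View pics/s12.png

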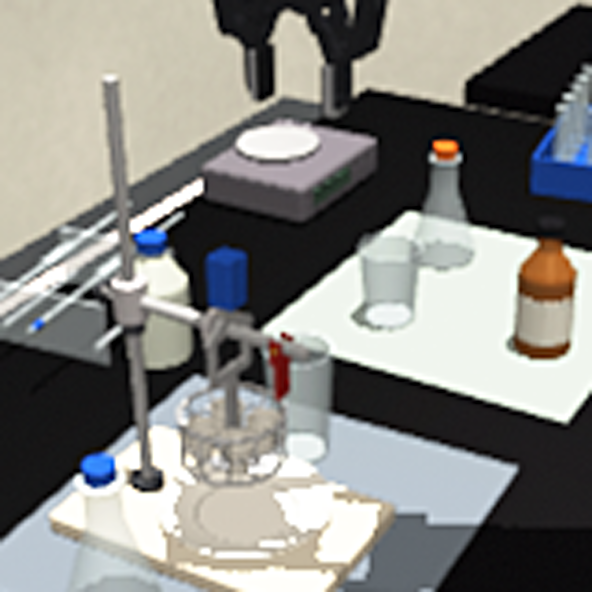

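```bash
python3 -m jog '[[0,0,0,0,0,0,62],[0,0,0,0,0,0,62],[0,0,0,0,0,0,62],[0,0,0,0,0,0,62],[0,0,0,0,0,0,62],[0,0,0,0,0,0,62],[0,0,0,0,0,0,62],[0,0,0,0,0,0,62],[0,0,0,0,0,0,62],[0,0,0,0,0,0,62]]'
python3 - <<'E'
from h import *
z=grab('wrist','w13');crop(z,310,120,470,250,5,'w13')
b=grab('side','s13');a=grab('scene','c13')
print('diff side',np.abs(b['p'][150:270,225:330].astype(int)-load('s12')['p'][150:270,225:330]).max())
im=[]
for q,u,v in((b,287,200),(a,375,190)):
    im.append(cv2.resize(q['p'][v-50:v+60,u-40:u+40,::-1],None,fx=5,fy=5,interpolation=cv2.INTER_CUBIC))
for k,q in enumerate((b,a)):
  u,v=((287,200),(375,190))[k]
  for dx in(-12,12):
    for dy in (-12,12):
      for h in(.275-.044,.275):
        pp=((np.array(proj(q,(.5165+dx/1e3,.2545+dy/1e3,h)))-[u-40,v-50]+.5)*5).astype(int);cv2.circle(im[k],tuple(pp),2,(0,255,255),-1)
cv2.imwrite('pics/f13.png',np.hstack(im))
E
```

```text
t: 19.9
tool_pos: [0.4466, 0.2565, 0.4043]
tool_rot: [180.0, -0.0, 88.3]
contact_force: [-0.1, 0.3, -0.1]
gripper_width: 0.621
diff side 105
```

View pics/w13.png

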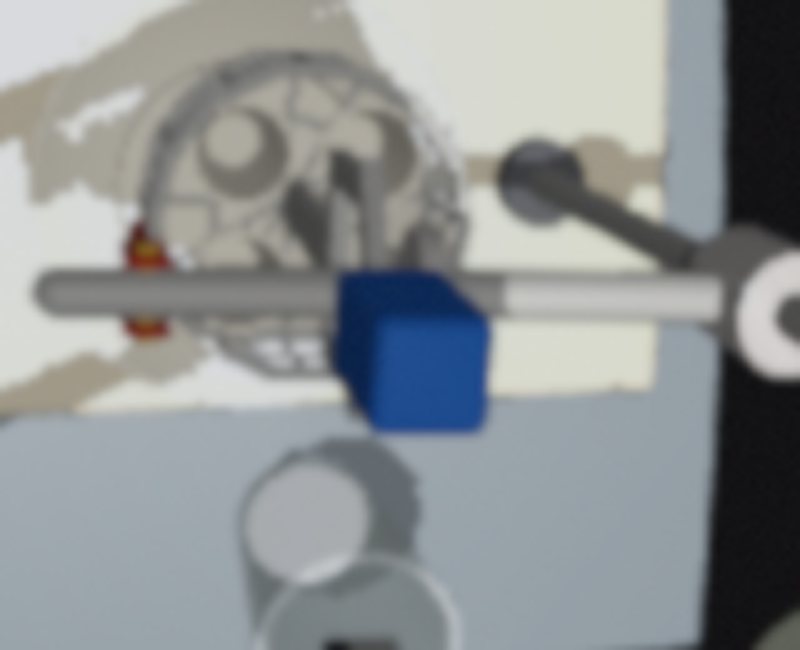

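View pics/f13.png

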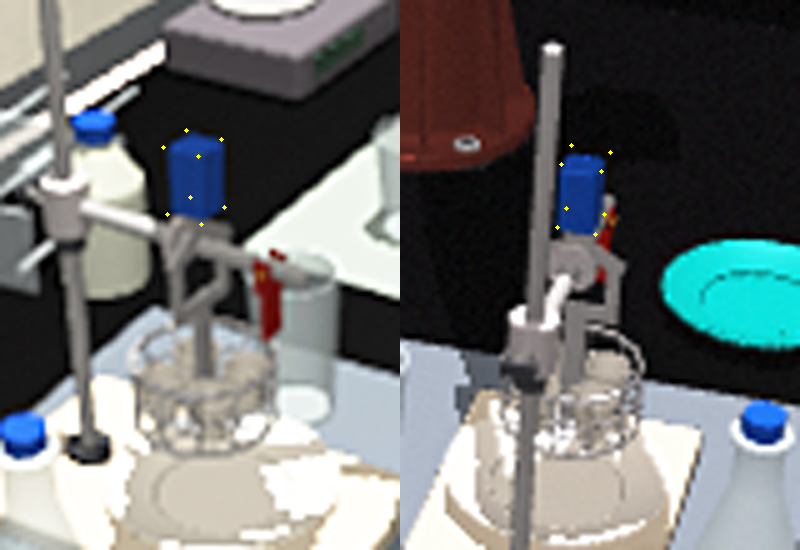

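Run:
```python
from h import *
z=load('w13')
f=lambda x,y,h:atzw(z,310+(x+.5)/5-.5,120+(y+.5)/5-.5,h)
for h in(.275,.265):
  P=np.array([f(*c,h) for c in[(378,316),(490,318),(484,432),(374,430)]]);print(h,P.mean(0).round(4),[np.linalg.norm(P[i]-P[i-1]).round(4) for i in range(4)])
print('plate on arm',f(368,292,.214),'latch',f(146,292,.208),'tip',f(36,292,.208),'cage bottom-ish centre',f(305,212,.13))
C=cloud(load('s13'));q=load('s13')['p'].astype(int);m=(q[...,2]>q[...,0]+60)&(abs(C[...,0]-.515)<.05)&(abs(C[...,1]-.255)<.05)&(C[...,2]>.2)
print('side handle',np.median(C[m],0),C[m].min(0),C[m].max(0))
C=cloud(load('c13'));q=load('c13')['p'].astype(int);m=(q[...,2]>q[...,0]+60)&(abs(C[...,0]-.515)<.05)&(abs(C[...,1]-.255)<.05)&(C[...,2]>.2)
print('scene handle',np.median(C[m],0),C[m].min(0),C[m].max(0))
for n in('s13','c13'):
  zz=load(n);u0,v0=((247,150) if n=='s13' else (335,140))
  for X in[(.5165,.2545,.275),(.5165,.2545,.231),(.5165,.2545,.132)]:
    p=(np.array(proj(zz,X))-[u0,v0]+.5)*5;print(n,X,p.round()+([0,0] if n=='s13' else [400,0]))
```

```text
0.275 [0.5163 0.2546 0.275 ] [np.float64(0.0219), np.float64(0.0215), np.float64(0.0221), np.float64(0.0215)]
0.265 [0.5187 0.2518 0.265 ] [np.float64(0.0227), np.float64(0.0222), np.float64(0.023), np.float64(0.0223)]
plate on arm [0.51592271 0.25678137 0.214     ] latch [0.46654467 0.25661296 0.208     ] tip [0.44191249 0.25733848 0.208     ] cage bottom-ish centre [0.51479816 0.26068566 0.13      ]
side handle [0.50829392 0.26247491 0.25786419] [0.5004976  0.24246519 0.23212923] [0.52637959 0.26733799 0.2746389 ]
scene handle [0.52918344 0.25549799 0.25970419] [0.50913504 0.24221804 0.22959403] [0.53597431 0.26612722 0.27543057]
s13 (0.5165, 0.2545, 0.275) [192. 143.]
s13 (0.5165, 0.2545, 0.231) [196. 211.]
s13 (0.5165, 0.2545, 0.132) [204. 353.]
c13 (0.5165, 0.2545, 0.275) [586. 158.]
c13 (0.5165, 0.2545, 0.231) [581. 221.]
c13 (0.5165, 0.2545, 0.132) [571. 355.]
```

```bash
python3 -m jog '[[0,0,0,0,0,0,62],[0,0,0,0,0,0,62],[0,0,0,0,0,0,62]]'
python3 - <<'E'
from h import *
b=grab('side','s14');P=b['p'].astype(int)
for n in('s13','s12'):
  d=np.abs(P-load(n)['p']).max(-1)[155:245,265:320];print(n,d.max(),(d>30).sum())
for n in('s13','s14'):
  q=load(n)['p'].astype(int)[140:200,270:300];m=(q[...,2]>q[...,0]+60);v,u=np.nonzero(m);print(u.mean(),v.mean())
job_done()
E
```

```text
t: 20.35
tool_pos: [0.4466, 0.2565, 0.4043]
tool_rot: [-180.0, -0.0, 88.3]
contact_force: [-0.0, -0.1, 0.5]
gripper_width: 0.621
s13 4 0
s12 90 23
15.951807228915662 44.77710843373494
15.951807228915662 44.77710843373494
the job is handed in; nothing more can be done
```

The basket is hanging on the stand's arm over the white dish with the red latch shut behind it. I handed the job in at about 20 s of the 72 s allowed; no verdict was reported.

I pushed the arm round about 27° with closed fingers. I then gripped the basket by its handle, slid the eye past the latch, lowered it until the arm took the weight, released it and backed clear.

Last checks, all from the camera images:
- **Eye position:** about 100 mm from the rod, with the arm taking the weight at the expected hanging height. I did not measure the eye's sideways offset from the arm's axis separately.
- **Over the dish:** the handle is about 6 mm from the dish centre, against the 30 mm allowed.
- **Latch:** hangs straight down behind the eye in the side view.
- **Upright and still:** the basket matches its upright projection. The last two side pictures, about 0.4 s apart, show no motion.
- **Robot clear:** the gripper is empty and well above everything, with contact force near zero.
- **Dish and glassware:** they look unmoved in every picture, but I did not re-measure them at the end.

Two checks disagreed:
- **Side pictures:** the first side picture after release differed from later ones in 23 pixels. I put this down to the arm and its shadow still settling.
- **Arm angle:** it read about 179.2° just after the push and 178.2° before sliding on, which moves the seat by only about 2 mm. I used the second reading.

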